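# Unstack the clean lids and put each on its own pot

## Task

The four enamelled pots and their lids have been washed and dried, and the lids are piled up on the cooktop: take the pile apart from the top and put each lid on the pot of its own colour and size, seated level in the mouth with its flange on the rim all round, so that the set can go back into the cupboard. Set the lids down gently, neither dropped nor banged, since enamel chips; leave the pots, the salt shaker and the spice jar where they stand.

Things in the scene. Friction and masses are not known exactly. Their poses are not given: they have to be found in the camera images.
- pot_blue: the largest of four open round enamelled iron pots, dark blue outside, pale inside, standing loose on the cooktop (1.2 kg); outer diameter 130 mm, mouth (inner) diameter 120 mm, height 58 mm, wall 5 mm, two cast ears on its own +y and -y sides that reach 14 mm beyond the wall. Origin: centre of its underside, z up. A hood hangs 0.6 m over the cooktop from x = 0.58 m on: keep low.
- pot_red: the second largest of four open round enamelled iron pots, red outside, pale inside, standing loose on the cooktop (1.0 kg); outer diameter 112 mm, mouth (inner) diameter 102 mm, height 52 mm, wall 5 mm, two cast ears on its own +y and -y sides that reach 14 mm beyond the wall. Origin: centre of its underside, z up.
- pot_green: the second smallest of four open round enamelled iron pots, sage green outside, pale inside, standing loose on the cooktop (0.8 kg); outer diameter 94 mm, mouth (inner) diameter 84 mm, height 46 mm, wall 5 mm, two cast ears on its own +y and -y sides that reach 14 mm beyond the wall. Origin: centre of its underside, z up.
- pot_cream: the smallest of four open round enamelled iron pots, cream outside, pale inside, standing loose on the cooktop (0.6 kg); outer diameter 76 mm, mouth (inner) diameter 66 mm, height 40 mm, wall 5 mm, two cast ears on its own +y and -y sides that reach 14 mm beyond the wall. Origin: centre of its underside, z up.
- lid_blue: dark blue lid of the dark blue pot, bottom of the pile, on the cooktop; 0.28 kg. Origin: centre of its foot, z up. Hollow (24 mm deep) plug z 0-8 mm, taper 102 to 114 mm wide; flange 128 mm wide, its underside (z 8) on the rim when seated (origin 50 mm above the pot's); flat top 102 mm wide at z 26; steel knob 26 mm wide, z 29-48. Next lid stands over the knob, 26 mm up.
- lid_red: red lid of the red pot, on the blue lid; 0.22 kg. Origin: centre of its foot, z up. Hollow (24 mm deep) plug z 0-8 mm, taper 84 to 96 mm wide; flange 110 mm wide, its underside (z 8) on the rim when seated (origin 44 mm above the pot's); flat top 84 mm wide at z 26; steel knob 26 mm wide, z 29-48.
- lid_green: sage green lid of the sage green pot, on the red lid; 0.17 kg. Origin: centre of its foot, z up. Hollow (24 mm deep) plug z 0-8 mm, taper 66 to 78 mm wide; flange 92 mm wide, its underside (z 8) on the rim when seated (origin 38 mm above the pot's); flat top 66 mm wide at z 26; steel knob 26 mm wide, z 29-48.
- lid_cream: cream lid of the cream pot, top of the pile, on the green lid; 0.12 kg. Origin: centre of its foot, z up. Hollow (24 mm deep) plug z 0-8 mm, taper 48 to 60 mm wide; flange 74 mm wide, its underside (z 8) on the rim when seated (origin 32 mm above the pot's); flat top 48 mm wide at z 26; steel knob 26 mm wide, z 29-48.
- salt_shaker: bystander: glass salt shaker with a grey top among the pots, 44 mm in diameter, 90 mm tall. Origin: centre of its underside.
- spice_jar: bystander: spice jar with a white cap among the pots, 47 mm in diameter, 98 mm tall. Origin: centre of its underside.

How it is judged:
At the end, for the whole second after the job is handed in: Each of the four lids lies on the pot of its own colour, centred within 8 mm, level within 0.06 rad, its flange within 3 mm of resting on the rim (origin 8 mm below the rim), released and at rest; the pots, the salt shaker and the spice jar stand upright (horizontal distance between lid_blue and pot_blue below 0.008 m and z of lid_blue in the frame of pot_blue between 0.047 and 0.053 m and angle between each of lid_blue, pot_blue, lid_red, pot_red, lid_green, pot_green, lid_cream, pot_cream's own z axis and vertical below 0.06 rad and height (world z) of each of pot_blue, pot_red, pot_green, pot_cream below 0.004 m and linear speed of each of lid_blue, lid_red, lid_green, lid_cream below 0.02 m/s and contact force between each of lid_blue, lid_red, lid_green, lid_cream and the fingers below 0.1 N and horizontal distance between lid_red and pot_red below 0.008 m and z of lid_red in the frame of pot_red between 0.041 and 0.047 m and horizontal distance between lid_green and pot_green below 0.008 m and z of lid_green in the frame of pot_green between 0.035 and 0.041 m and horizontal distance between lid_cream and pot_cream below 0.008 m and z of lid_cream in the frame of pot_cream between 0.029 and 0.035 m and angle between each of salt_shaker, spice_jar's own z axis and vertical below 0.15 rad); the robot touches nothing.
It fails at once if a pot is pushed more than 40 mm from where it stood, or tipped (distance of any of pot_blue, pot_red, pot_green, pot_cream from where it was at the start of the episode above 0.04 m or angle between any of pot_blue, pot_red, pot_green, pot_cream's own z axis and vertical above 0.35 rad).
It fails at once if the salt shaker or the spice jar is pushed more than 30 mm or knocked over (distance of any of salt_shaker, spice_jar from where it was at the start of the episode above 0.03 m or angle between any of salt_shaker, spice_jar's own z axis and vertical above 0.35 rad).
It fails at once if a lid out of the fingers falls (faster than 0.55 m/s, about 15 mm of free fall) or is banged onto a pot (more than 60 N) ((linear speed of lid_blue above 0.55 m/s and contact force between lid_blue and the fingers below 0.1 N) or (linear speed of lid_red above 0.55 m/s and contact force between lid_red and the fingers below 0.1 N) or (linear speed of lid_green above 0.55 m/s and contact force between lid_green and the fingers below 0.1 N) or (linear speed of lid_cream above 0.55 m/s and contact force between lid_cream and the fingers below 0.1 N) or contact force between any of lid_blue, lid_red, lid_green, lid_cream and pot_blue above 60 N or contact force between any of lid_blue, lid_red, lid_green, lid_cream and pot_red above 60 N or contact force between any of lid_blue, lid_red, lid_green, lid_cream and pot_green above 60 N or contact force between any of lid_blue, lid_red, lid_green, lid_cream and pot_cream above 60 N).
It also fails if it takes over 120 s, if anything falls off the work surface, if the arm or the gripper's body presses on something with over 40 N, if the wrist force passes 120 N, or if a joint passes its speed limit or range.

## Robot

A 7-joint arm with a two-finger parallel gripper is mounted at the origin on a cart in front of the work surface, level with it; the furniture and walls round the work are solid. World frame = base frame: x ahead of the robot, y to its left, z up, the work surface at z = 0. Lengths are in m, angles in rad, forces in N, time in s.
With the tool pointing down it reaches from about 0.425 to 0.925 m from the base axis. Payload 6.8 kg.
Tool frame: the origin (TCP) lies at the very end of the fingers, on their centre line; the grasp point (between the pads) lies 19 mm behind it; y points along the fingers, z is the direction in which the jaws open and shut, and the axes are right-handed (so a half turn about y gives the same grasp; the last joint's range is limited). The gripper opens to 85 mm and grips with 20 to 120 N. Pads are 22 mm wide; open, the fingers measure 114 mm over their backs; the gripper's body (76 mm by 85 mm) begins 54 mm behind the grasp point. The pads swing forward as they close: fully open they stand 13 mm farther back than shut.
Start: joints at [1.163, 0.477, 0.022, 1.555, -0.011, 1.109, -0.083], TCP at [0.199, -0.645, 0.231] pointing down, gripper open.
Joint ranges: [-2.96, 2.96], [-0.34, 2.1], [-1.41, 1.46], [0.24, 2.44], [-1.37, 4.51], [0.17, 1.92], [-2.96, 2.96]. Speed limits (rad/s): [2.39, 2.39, 3.14, 3.14, 3.14, 3.14, 3.14].

## Interface

Orientations are given as a rotation vector (axis times angle).
In Python, from bench import r gives the robot as it stands.
- The arm moves only by the tool drive_tool, never from a script. Its argument "series" is a list of rows, each a list of 7 numbers: the shift along the tool's x, y, z in mm, then the turn, a rotation vector about the tool's x, y, z in degrees, then the finger opening in mm, from 0 to 85.4. In form: [[tx, ty, tz, wx, wy, wz, grip], ...]. A call has 1 to 5 rows; each row is the pose to reach, as a shift and turn from the pose measured when the call began, along the tool's axes at that moment; what a row does not reach only later rows make up. A row lasts 1/10 s, in which the tool goes at most 50 mm and 8.59 degrees, less where a joint would pass 70% of its speed; a pose out of reach is approached as far as the arm can. A call with a gripper value outside its range is refused whole. The fingers move at their own pace and stop on an object; "squeeze" is the grip in N (left out, the last holds). Time passes only in rows, so rows that repeat a pose let the fingers close. It gives the time, the measured TCP pose, the force and the opening at its end, in the units of the state.
- r.get_obs(): the state, without advancing time (a new reading comes with each control period).
- r.grab_frame(name): name is "side" or "top"; returns a dict with "frame" (384x512x3 uint8, blue, green, red), "intrinsics" (3x3 intrinsics, pixels), "distortion" ([k1, k2, p1, p2, k3] as OpenCV has them; the pictures are not rectified), "rvec" (rotation vector, rad) and "tvec" (3), from world to camera coordinates, as OpenCV has them. Camera axes: x right, y down, z forward; pixel columns grow to the right and rows downward; lengths in m; the calibration is good to about 2 mm. A picture is of the moment at which its call begins. There is no depth.
- r.hand_in(): hands the job in, once; it reports no verdict.
The state is a dict: "clock": time; "joints": joint angles; "qvel": joint speeds; "tau": joint torques, N m; "tcp_pos": TCP position; "orientation": TCP orientation; "contact_force": force on the tool from outside, world axes, zero at the start; "moment": the same for the moment, N m; "grip_width": finger opening in m.
Only numpy, scipy, OpenCV 4.12 (cv2) and the standard library are available. Lean on these libraries where they do the work, as an engineer would, in place of code of your own. Each camera call takes 0.05 s, during which the arm holds its last target.

## Working session

There is one attempt and no reset: what is moved stays moved. The work goes in short steps, Python scripts to look and compute and a tool call to move; the robot and the scene stay as the last step left them, time stands still between calls to the robot, and variables do not carry over. Pictures are saved under pics/ and viewed, and the job is handed in when it is done.

Besides the shell and the picture viewer there is one more tool, called after "Emit:" as name([rows], argument=value, ...), one row to a line, values as JSON. drive_tool: Moves the arm, as the interface text tells. Its arguments: {"type":"object","properties":{"series":{"type":"array","items":{"type":"array","items":{"type":"number"}}},"squeeze":{"type":"number"}},"required":["series"]}

```bash
ls; mkdir -p pics; python3 - <<'E'
from bench import r
import cv2,numpy as np
o=r.get_obs(); print({k:np.round(v,3) for k,v in o.items()})
for n in("side","top"):
    f=r.grab_frame(n); cv2.imwrite(f"pics/{n}0.png",f["frame"])
    print(n,f["intrinsics"],f["distortion"],f["rvec"],f["tvec"])
    R=cv2.Rodrigues(np.array(f["rvec"]))[0]; print(-R.T@np.array(f["tvec"]).ravel(), R)
E
```

```text
pics
{'clock': np.float64(0.0), 'joints': array([ 1.163,  0.478,  0.022,  1.556, -0.012,  1.109, -0.083]), 'qvel': array([-0.001,  0.001,  0.002, -0.001,  0.   , -0.   , -0.001]), 'tau': array([ 0.0000e+00, -5.9646e+01,  1.6080e+00, -2.8121e+01,  1.2000e-02,
        9.0000e-03,  0.0000e+00]), 'tcp_pos': array([ 0.199, -0.644,  0.23 ]), 'orientation': array([-0.312,  2.062, -2.058]), 'contact_force': array([-0.185,  0.332,  0.319]), 'moment': array([ 0.031, -0.008,  0.01 ]), 'grip_width': np.float64(0.086)}
side [[409.59058208   0.         253.7648221 ]
 [  0.         409.59058208 193.26111166]
 [  0.           0.           1.        ]] [-0.05699298  0.          0.          0.          0.        ] [ 0.24764714 -2.59811017  1.57149034] [0.5024154  0.13287077 0.77842132]
[0.37721763 0.7108701  0.47789767] [[-0.98229487 -0.18732209  0.00268931]
 [-0.0893527   0.45584128 -0.88556469]
 [ 0.16465993 -0.87012594 -0.46450829]]
top [[456.76054992   0.         253.85113015]
 [  0.         456.76054992 195.78498496]
 [  0.           0.           1.        ]] [-0.02246753  0.          0.          0.          0.        ] [ 2.15260391 -2.21279929  0.04369871] [-0.02072849  0.53208987  1.22379372]
[ 0.458785   -0.05705776  1.25199086] [[-0.02701378 -0.9994527  -0.0190932 ]
 [-0.99791964  0.028081   -0.05803323]
 [ 0.05853763  0.01748579 -0.99813205]]
```

View pics/side0.png

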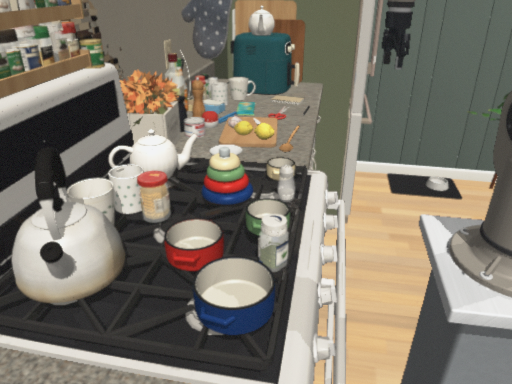

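View pics/top0.png

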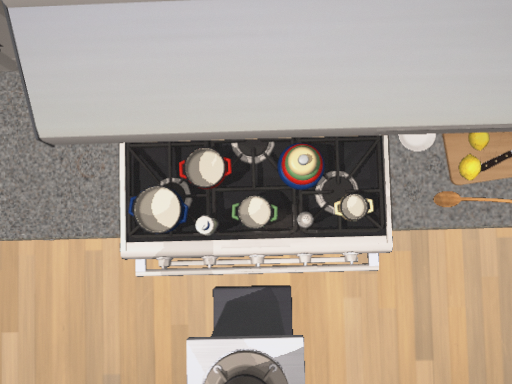

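```bash
cat > h.py <<'E'
from bench import r
import cv2,numpy as np
from scipy.optimize import least_squares
def cam(n):
    f=r.grab_frame(n); f["R"]=cv2.Rodrigues(np.array(f["rvec"],float))[0]; f["t"]=np.array(f["tvec"],float).ravel(); return f
def proj(f,P): return cv2.projectPoints(np.array(P,float).reshape(-1,3),np.array(f["rvec"],float),f["t"],np.array(f["intrinsics"]),np.array(f["distortion"],float))[0].reshape(-1,2)
def back(f,uv,z):
    n=cv2.undistortPoints(np.array(uv,float).reshape(-1,1,2),np.array(f["intrinsics"]),np.array(f["distortion"],float)).reshape(-1,2)
    d=np.c_[n,np.ones(len(n))]@f["R"]; c=-f["R"].T@f["t"]
    return c+d*((z-c[2])/d[:,2])[:,None]
def crop(f,name,x0,y0,x1,y1,s):
    cv2.imwrite(name,cv2.resize(f["frame"][y0:y1,x0:x1],None,fx=s,fy=s,interpolation=cv2.INTER_CUBIC))
def circ(c,rad,z,n=120):
    a=np.linspace(0,2*np.pi,n,endpoint=False); return np.c_[c[0]+rad*np.cos(a),c[1]+rad*np.sin(a),np.full(n,z)]
E
python3 - <<'E'
from h import *
f=cam("top"); g=cam("side")
for nm,uv,z in[("blue",(159,209),.05),("red",(206,167),.05),("green",(255,211),.04),("cream",(354,206),.04),("pile",(305,159),.126),("salt",(305,219),.09),("spice",(206,225),.098)]: print(nm,back(f,uv,z).round(3))
crop(f,"pics/t1.png",120,130,390,260,2.9)
crop(g,"pics/s1.png",150,140,310,340,3)
E
```

```text
blue [[0.501 0.216 0.05 ]]
red [[0.609 0.089 0.05 ]]
green [[ 0.489 -0.038  0.04 ]]
cream [[ 0.495 -0.3    0.04 ]]
pile [[ 0.612 -0.166  0.126]]
salt [[ 0.464 -0.165  0.09 ]]
spice [[0.456 0.086 0.098]]
```

View pics/t1.png

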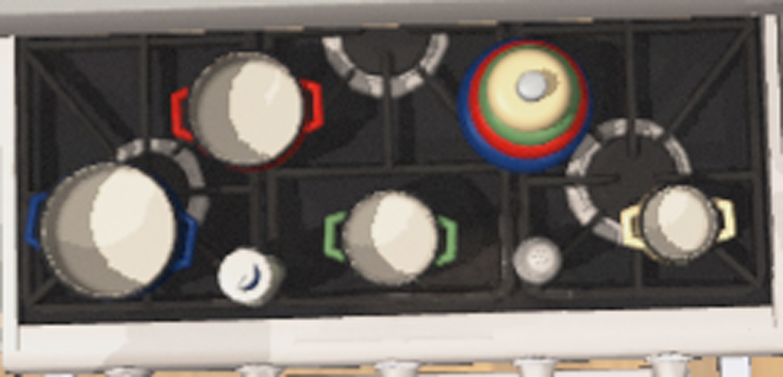

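View pics/s1.png

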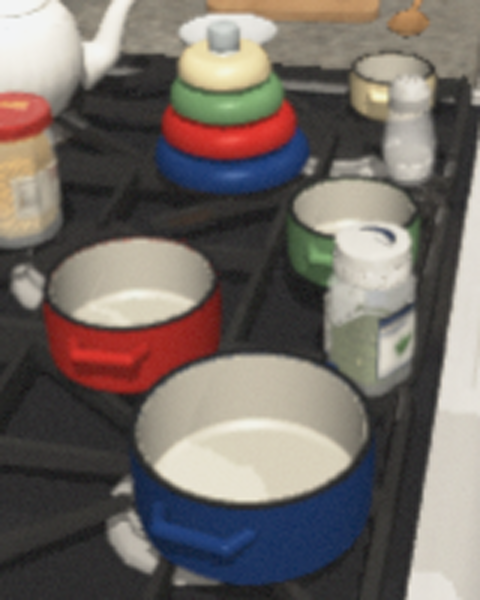

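```bash
cat >> h.py <<'E'
from scipy.optimize import minimize
def samp(img,uv): return cv2.remap(img,uv[:,0].astype(np.float32).reshape(-1,1),uv[:,1].astype(np.float32).reshape(-1,1),cv2.INTER_LINEAR).ravel()
def score(f,img,c,rad,z,d,sgn):
    a=samp(img,proj(f,circ(c,rad-d,z)));b=samp(img,proj(f,circ(c,rad+d,z)))
    return np.mean(np.clip(sgn*(a-b),-40,40))
def fit(f,img,c0,rad,z,d=.003,sgn=1,span=.012):
    best=max(((score(f,img,(c0[0]+dx,c0[1]+dy),rad,z,d,sgn),c0[0]+dx,c0[1]+dy) for dx in np.arange(-span,span+1e-9,.001) for dy in np.arange(-span,span+1e-9,.001)))
    return np.round(best,4)
def gray(f): return cv2.cvtColor(f["frame"],cv2.COLOR_BGR2GRAY).astype(np.float32)
def absimg(f,nm): return f["frame"].astype(np.float32)
POTS=dict(blue=((.501,.216),.060,.058),red=((.609,.089),.051,.052),green=((.489,-.038),.042,.046),cream=((.495,-.3),.033,.040))
E
python3 - <<'E'
from h import *
f=cam("top"); g=cam("side")
o=f["frame"].copy();q=g["frame"].copy()
for k,(c,rad,z) in POTS.items():
    a=fit(f,gray(f),c,rad,z);b=fit(g,gray(g),c,rad,z)
    print(k,a,b)
R=cv2.Rodrigues(np.array(r.get_obs()["orientation"]))[0];print(R.round(3))
# knob in top: brightness/saturation
print(back(f,(304,159),.126))
E
```

```text
blue [40.     0.501  0.221] [40.     0.503  0.223]
red [39.2411  0.611   0.094 ] [40.     0.61   0.091]
green [ 4.0e+01  4.9e-01 -3.6e-02] [32.7752  0.49   -0.035 ]
cream [39.9831  0.494  -0.3   ] [29.7209  0.496  -0.301 ]
[[-0.955 -0.     0.295]
 [-0.295  0.001 -0.955]
 [ 0.    -1.    -0.001]]
[[ 0.61257085 -0.16400111  0.126     ]]
```

```bash
sed -i 's/-40,40/-150,150/' h.py; python3 - <<'E'
from h import *
f=cam("top"); g=cam("side")
for k,(c,rad,z) in POTS.items():
  for d in(.002,.003,.004): print(k,d,fit(f,gray(f),c,rad,z,d,span=.009),fit(g,gray(g),c,rad,z,d,span=.009))
# joint fit
def P(f):
    K=np.array(f["intrinsics"]); return f["R"],f["t"]
crop(f,"pics/t2.png",275,135,330,195,10); crop(g,"pics/s2.png",195,140,260,210,8)
E
```

```text
blue 0.002 [73.7635  0.502   0.22  ] [95.9069  0.502   0.22  ]
blue 0.003 [92.3896  0.501   0.22  ] [112.3222   0.502    0.221 ]
blue 0.004 [97.5438  0.501   0.221 ] [118.8857   0.502    0.221 ]
red 0.002 [68.0735  0.61    0.093 ] [71.2471  0.61    0.094 ]
red 0.003 [86.5334  0.61    0.093 ] [92.392  0.61   0.093]
red 0.004 [9.3349e+01 6.0900e-01 9.3000e-02] [1.033298e+02 6.090000e-01 9.300000e-02]
green 0.002 [ 7.3928e+01  4.8800e-01 -3.6000e-02] [ 4.86357e+01  4.89000e-01 -3.50000e-02]
green 0.003 [ 9.93983e+01  4.88000e-01 -3.60000e-02] [ 6.27676e+01  4.89000e-01 -3.50000e-02]
green 0.004 [ 1.135853e+02  4.880000e-01 -3.600000e-02] [ 7.08237e+01  4.89000e-01 -3.50000e-02]
cream 0.002 [67.7022  0.495  -0.3   ] [26.2655  0.496  -0.3   ]
cream 0.003 [80.5559  0.494  -0.301 ] [34.9372  0.496  -0.3   ]
cream 0.004 [82.5856  0.494  -0.3   ] [39.6951  0.496  -0.3   ]
```

View pics/t2.png

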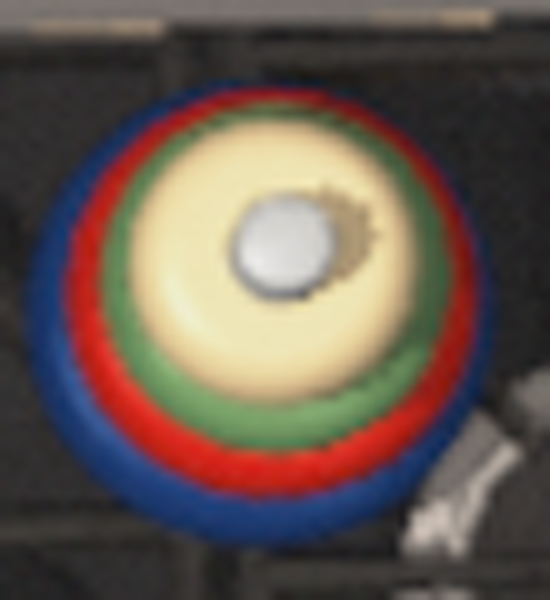

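View pics/s2.png

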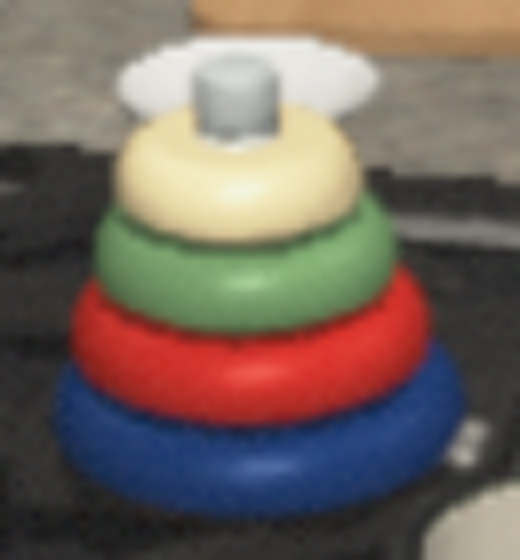

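```bash
python3 - <<'E'
from h import *
f=cam("top"); g=cam("side")
print(back(f,(302.95,158.85),.126),back(g,(224.1,148.9),.126))
# flanges via color mask: cream in top
for nm,(lo) in dict(cream=0).items(): pass
def lo(): pass
# side: fit coloured silhouettes jointly; check with outer circles of cream/green/red/blue
for n,c,rad,z in(("cream",(.612,-.164),.037,.09),("green",(.612,-.164),.046,.064),("red",(.612,-.164),.055,.038),("blue",(.612,-.164),.064,.010)):
    o=0
for i,(F,nm) in enumerate(((f,"t"),(g,"s"))):
    s=4; 
    x0,y0=(260,120) if nm=="t" else (180,130)
    im=cv2.resize(F["frame"][y0:y0+90,x0:x0+90],None,fx=7,fy=7,interpolation=cv2.INTER_CUBIC)[:600]
    for rad,z,col in((.013,.126,(0,0,0)),(.037,.090,(255,0,255)),(.046,.064,(255,0,255)),(.055,.038,(255,255,0)),(.064,.012,(0,255,255))):
        p=(proj(F,circ((.611,-.163),rad,z))-[x0,y0]+.5)*7
        cv2.polylines(im,[p.astype(np.int32)],True,col,1)
    cv2.imwrite(f"pics/ov_{nm}.png",im)
E
```

```text
[[ 0.61302079 -0.16141725  0.126     ]] [[ 0.61158721 -0.15381173  0.126     ]]
```

View pics/ov_t.png

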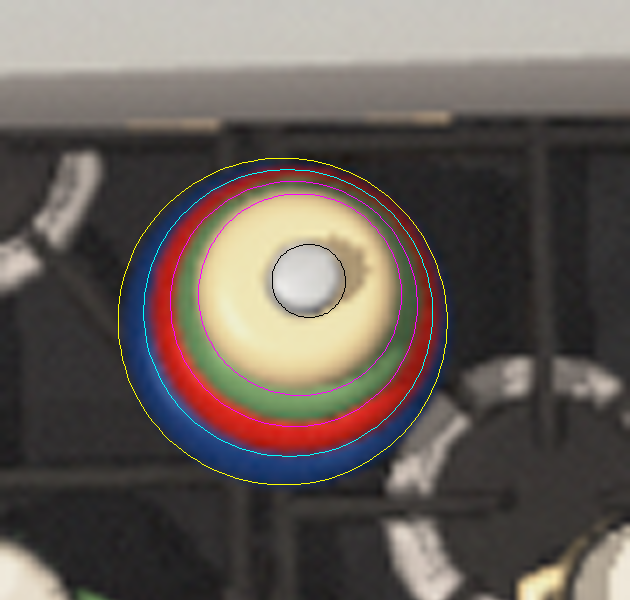

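View pics/ov_s.png

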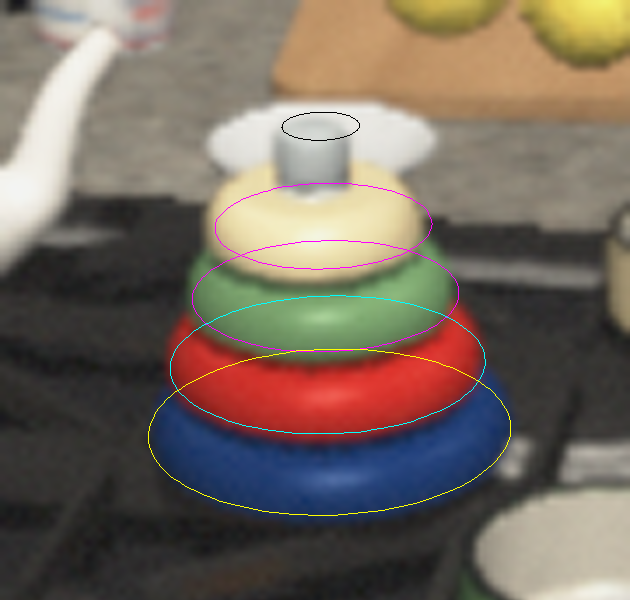

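```bash
cat >> h.py <<'E'
def go(x,y,z,verbose=True):
    o=r.get_obs(); R=cv2.Rodrigues(np.array(o["orientation"],float))[0]
    p=np.array(o["tcp_pos"]); d=R.T@(np.array([x,y,z])-p)
    # rotation to make tool y down & keep yaw: 
    print("t",round(float(o["clock"]),2),"tcp",p.round(4),"shift mm",(d*1000).round(1),"y axis",R[:,1].round(4),"zaxis",R[:,2].round(4),"F",np.round(o["contact_force"],1),"grip",round(float(o["grip_width"])*1000,1),"q",np.round(o["joints"],2))
E
python3 -c "
from h import *
go(.613,-.160,.2)"
```

```text
t 0.5 tcp [ 0.1994 -0.6449  0.2313] shift mm [-538.4   31.3 -341.1] y axis [-0.  0. -1.] zaxis [ 0.2953 -0.9554 -0.    ] F [0.4 0.5 0.9] grip 85.5 q [ 1.16  0.48  0.02  1.56 -0.01  1.11 -0.08]
```

Emit:
drive_tool([
  [-25,0,-15,0,0,0,60],
  [-58,0,-36,0,0,0,60],
  [-96,0,-60,0,0,0,60],
  [-134,0,-84,0,0,0,60],
  [-172,0,-108,0,0,0,60],
])

```text
clock: 1.0
tcp_pos: [0.3327, -0.4896, 0.2315]
orientation: [-0.311, 2.06, -2.061]
contact_force: [1.0, 0.1, -0.1]
grip_width: 0.0599
```

Emit:
drive_tool([
  [-38,0,-24,0,0,0,60],
  [-76,0,-48,0,0,0,60],
  [-114,0,-72,0,0,0,60],
  [-152,0,-97,0,0,0,60],
  [-190,0,-121,0,0,0,60],
])

```text
clock: 1.5
tcp_pos: [0.4795, -0.3164, 0.2318]
orientation: [-0.31, 2.059, -2.061]
contact_force: [0.8, -0.4, 0.2]
grip_width: 0.0597
```

Emit:
drive_tool([
  [-38,4,-24,0,0,0,60],
  [-76,10,-48,0,0,0,60],
  [-114,18,-72,0,0,0,60],
  [-152,26,-96,0,0,0,60],
  [-175,31,-111,0,0,0,60],
])

```text
clock: 2.0
tcp_pos: [0.6161, -0.1545, 0.2004]
orientation: [-0.313, 2.058, -2.057]
contact_force: [-0.2, -0.4, -0.1]
grip_width: 0.06
```

```bash
python3 -c "
from h import *
go(.613,-.160,.2)
f=cam('top');g=cam('side')
crop(f,'pics/t3.png',230,100,400,230,4);crop(g,'pics/s3.png',130,20,330,220,3)
go(.613,-.160,.108)"
```

```text
t 2.0 tcp [ 0.6161 -0.1545  0.2004] shift mm [4.6 0.4 4.3] y axis [ 0.0015  0.001  -1.    ] zaxis [ 2.987e-01 -9.544e-01 -5.000e-04] F [-0.2 -0.4 -0.1] grip 60.0 q [ 0.3   0.45 -0.2   1.68  0.1   1.02 -1.21]
t 2.1 tcp [ 0.6163 -0.1527  0.1999] shift mm [ 5.5 91.9  6.1] y axis [ 0.0011  0.0025 -1.    ] zaxis [ 0.3022 -0.9532 -0.002 ] F [ 0.5  0.5 -0.2] grip 60.0 q [ 0.3   0.45 -0.21  1.68  0.1   1.02 -1.2 ]
```

View pics/s3.png

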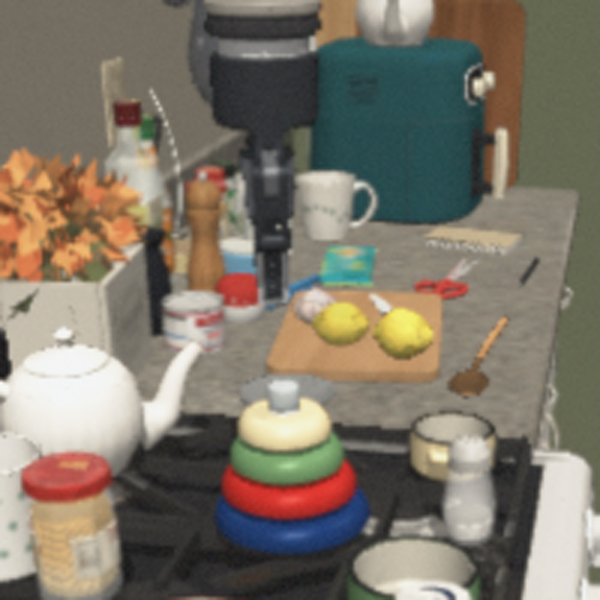

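View pics/t3.png

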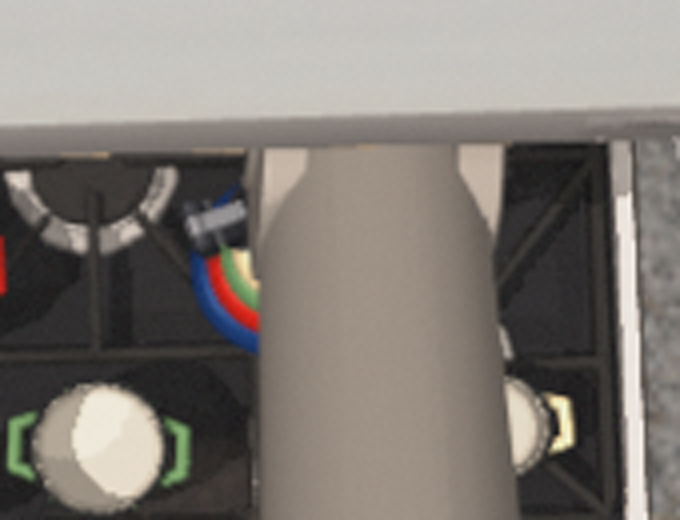

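Emit:
drive_tool([
  [4,15,4,0,0,0,60],
  [5,32,5,0,0,0,60],
  [5,48,6,0,0,0,60],
  [5,58,6,0,0,0,60],
  [5,60,6,0,0,0,60],
])

```text
clock: 2.6
tcp_pos: [0.6124, -0.1602, 0.1385]
orientation: [-0.318, 2.06, -2.054]
contact_force: [0.0, 0.3, 1.1]
grip_width: 0.0599
```

```bash
python3 -c "
from h import *
f=cam('top');g=cam('side')
go(.613,-.160,.108)
crop(f,'pics/t4.png',260,120,340,200,7);crop(g,'pics/s4.png',180,80,280,180,6)
"
```

```text
t 2.7 tcp [ 0.6134 -0.16    0.1399] shift mm [ 0.4 31.9 -0.1] y axis [ 9.0e-04  2.5e-03 -1.0e+00] zaxis [ 0.302  -0.9533 -0.0021] F [ 0.1 -1.   0.4] grip 59.6 q [ 0.3   0.51 -0.2   1.73  0.12  0.91 -1.21]
```

View pics/s4.png

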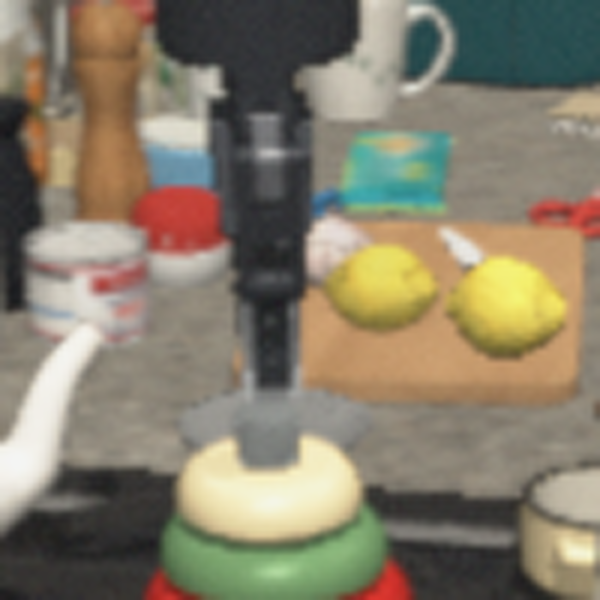

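Emit:
drive_tool([
  [0,10,0,0,0,0,50],
  [0,20,0,0,0,0,50],
  [0,28,0,0,0,0,50],
  [0,31,0,0,0,0,50],
  [0,31,0,0,0,0,50],
])

```text
clock: 3.2
tcp_pos: [0.613, -0.1598, 0.108]
orientation: [-0.318, 2.059, -2.053]
contact_force: [0.0, 0.2, -0.3]
grip_width: 0.0501
```

Emit:
drive_tool([
  [0,0,0,0,0,0,38],
  [0,0,0,0,0,0,30],
  [0,0,0,0,0,0,24],
  [0,0,0,0,0,0,20],
  [0,0,0,0,0,0,20],
], squeeze=30)

```text
clock: 3.7
tcp_pos: [0.6135, -0.1603, 0.1086]
orientation: [-0.316, 2.058, -2.054]
contact_force: [0.5, -1.6, 3.1]
grip_width: 0.0245
```

```bash
python3 -c "
from h import *
g=cam('side')
go(.613,-.160,.170)
crop(g,'pics/s5.png',180,80,280,180,6)
"
```

```text
t 3.75 tcp [ 0.6134 -0.1603  0.1086] shift mm [  0.3 -61.4  -0.5] y axis [ 8.0e-04  2.2e-03 -1.0e+00] zaxis [ 0.3018 -0.9534 -0.0018] F [ 0.9 -2.1  3.2] grip 24.8 q [ 0.3   0.55 -0.19  1.75  0.13  0.85 -1.21]
```

View pics/s5.png

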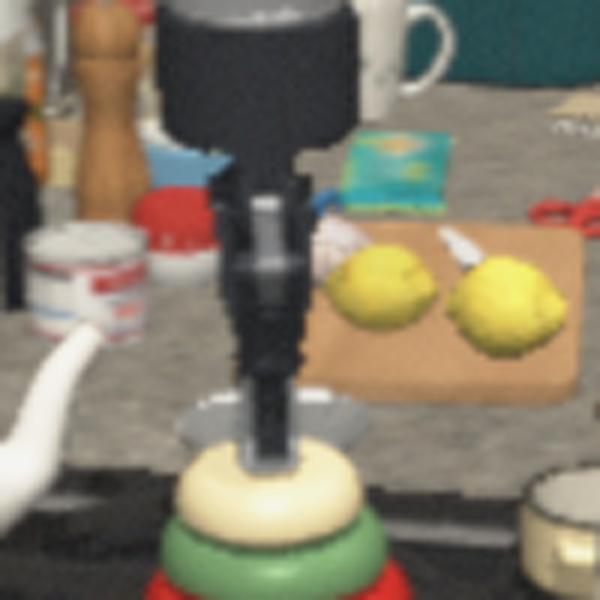

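Emit:
drive_tool([
  [0,-3,0,0,0,0,20],
  [0,-10,0,0,0,0,20],
  [0,-25,0,0,0,0,20],
  [0,-45,0,0,0,0,20],
  [0,-65,0,0,0,0,20],
], squeeze=40)

```text
clock: 4.25
tcp_pos: [0.6133, -0.16, 0.1751]
orientation: [-0.317, 2.058, -2.053]
contact_force: [0.2, 0.8, -1.0]
grip_width: 0.0242
```

```bash
python3 -c "
from h import *
g=cam('side')
go(.495,-.300,.170)
crop(g,'pics/s6.png',180,80,280,180,6)
"
```

```text
t 4.3 tcp [ 0.6154 -0.1605  0.179 ] shift mm [157.    8.1  96.7] y axis [ 0.0063  0.0014 -1.    ] zaxis [ 3.019e-01 -9.533e-01  6.000e-04] F [0.7 0.3 1.2] grip 24.6 q [ 0.31  0.47 -0.2   1.7   0.11  0.98 -1.2 ]
```

View pics/s6.png

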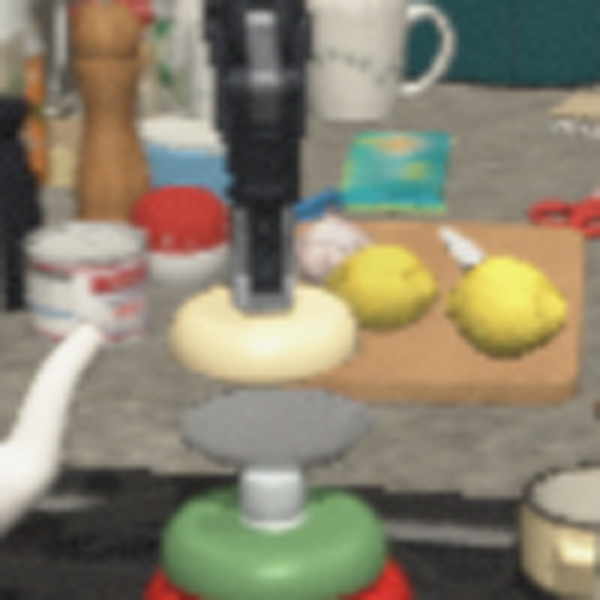

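Emit:
drive_tool([
  [20,0,12,0,0,0,20],
  [55,0,34,0,0,0,20],
  [95,0,58,0,0,0,20],
  [135,2,83,0,0,0,20],
  [157,5,97,0,0,0,20],
])

```text
clock: 4.8
tcp_pos: [0.4918, -0.304, 0.1734]
orientation: [-0.308, 2.055, -2.058]
contact_force: [0.7, -0.6, -0.6]
grip_width: 0.0245
```

```bash
python3 -c "
from h import *
g=cam('side');f=cam('top')
go(.495,-.300,.090)
crop(g,'pics/s7.png',220,80,340,200,5);crop(f,'pics/t7.png',300,150,420,270,5)
"
```

```text
t 4.9 tcp [ 0.491  -0.3049  0.1729] shift mm [-5.  82.9 -3.6] y axis [ 3.8e-03 -4.0e-04 -1.0e+00] zaxis [ 0.2946 -0.9556  0.0015] F [ 0.3 -0.4 -0.8] grip 24.3 q [ 0.58  0.39 -0.16  1.84  0.08  0.91 -0.89]
```

View pics/s7.png

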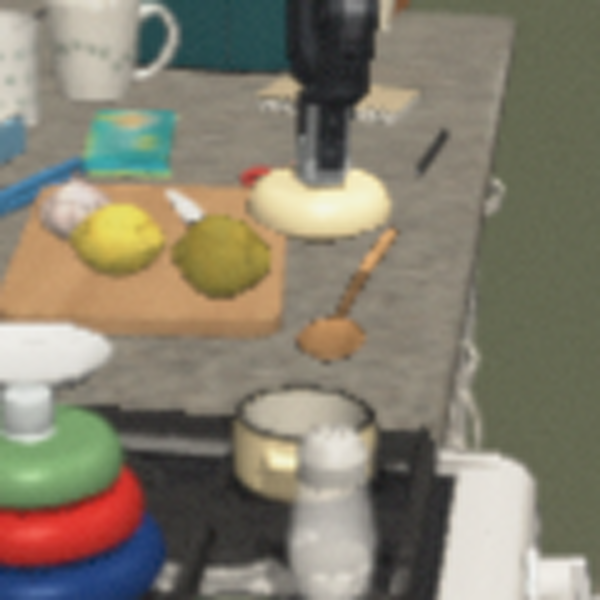

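View pics/t7.png

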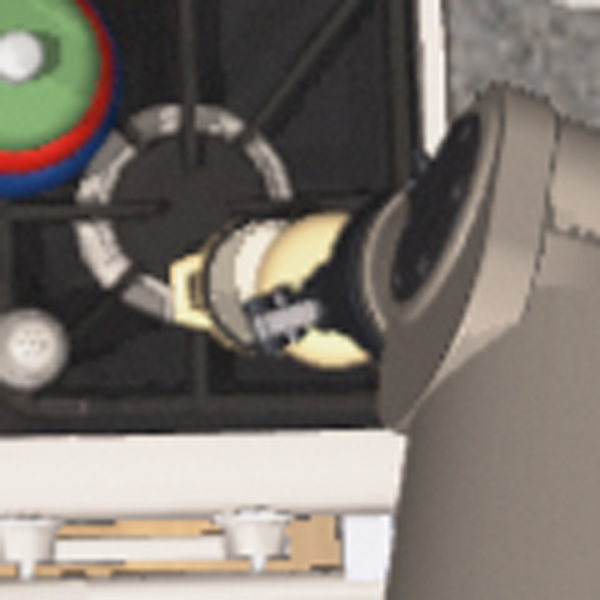

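Emit:
drive_tool([
  [-3,20,-2,0,0,0,20],
  [-5,45,-4,0,0,0,20],
  [-5,68,-4,0,0,0,20],
  [-5,82,-4,0,0,0,20],
  [-5,83,-4,0,0,0,20],
])

```text
clock: 5.4
tcp_pos: [0.4943, -0.2984, 0.0883]
orientation: [-0.31, 2.061, -2.058]
contact_force: [0.3, 0.6, -0.9]
grip_width: 0.0241
```

```bash
cat >> h.py <<'E'
def ov(F,name,box,s,circles):
    x0,y0,x1,y1=box
    im=cv2.resize(F["frame"][y0:y1,x0:x1],None,fx=s,fy=s,interpolation=cv2.INTER_CUBIC)
    for c,rad,z,col in circles:
        p=(proj(F,circ(c,rad,z))-[x0,y0]+.5)*s
        cv2.polylines(im,[p.astype(np.int32)],True,col,1)
    cv2.imwrite(name,im)
E
python3 -c "
from h import *
g=cam('side');f=cam('top')
go(.495,-.300,.0625)
p=r.get_obs()['tcp_pos'];z=p[2]-.0306
C=[(p[:2],.037,z+.011,(255,0,255)),((.495,-.3),.033,.04,(0,255,0))]
ov(g,'pics/s8.png',(250,120,330,200),7,C);ov(f,'pics/t8.png',(310,160,400,250),6,C)
"
```

```text
t 5.5 tcp [ 0.4954 -0.2994  0.0904] shift mm [ 0.7 27.8  0.4] y axis [ 4.2e-03 -4.0e-04 -1.0e+00] zaxis [ 0.295  -0.9555  0.0016] F [-0.1  0.8 -1.4] grip 24.5 q [ 0.56  0.49 -0.16  1.9   0.11  0.75 -0.93]
```

View pics/s8.png

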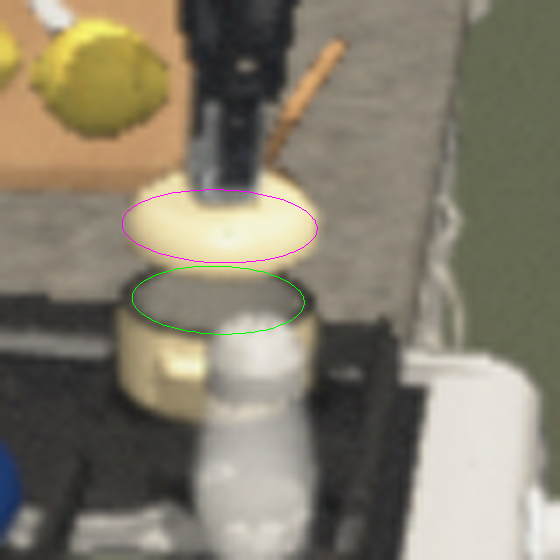

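View pics/t8.png

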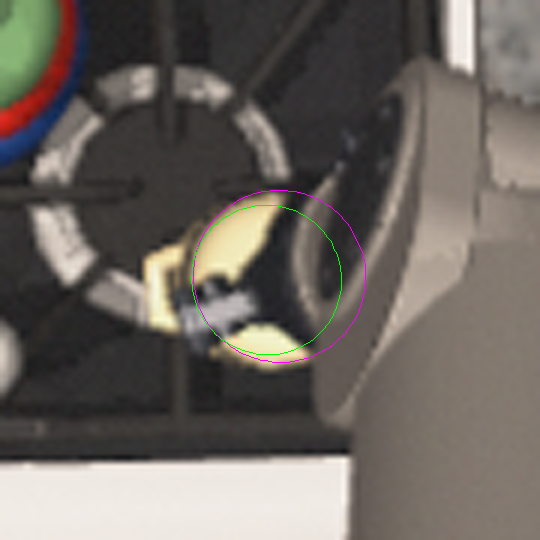

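Emit:
drive_tool([
  [-1,6,1,0,0,0,20],
  [-1,14,1,0,0,0,20],
  [-1,20,1,0,0,0,20],
  [-1,23,1,0,0,0,20],
  [-1,24,1,0,0,0,20],
])

```text
clock: 6.0
tcp_pos: [0.4965, -0.3, 0.0658]
orientation: [-0.307, 2.058, -2.059]
contact_force: [-0.6, -0.2, -1.5]
grip_width: 0.0245
```

Emit:
drive_tool([
  [0,1,0,0,0,0,20],
  [0,2,0,0,0,0,20],
  [0,3,0,0,0,0,20],
  [0,4,0,0,0,0,20],
  [0,4,0,0,0,0,20],
])

```text
clock: 6.5
tcp_pos: [0.4967, -0.3001, 0.0627]
orientation: [-0.306, 2.058, -2.06]
contact_force: [-2.2, -0.7, 5.1]
grip_width: 0.0242
```

```bash
python3 -c "
from h import *
g=cam('side');f=cam('top')
go(.495,-.300,.0625)
C=[((.495,-.3),.033,.04,(0,255,0))]
ov(g,'pics/s9.png',(250,120,330,200),7,[]);ov(f,'pics/t9.png',(310,160,400,250),6,C)
"
```

```text
t 6.6 tcp [ 0.4967 -0.3001  0.0627] shift mm [ 1.6  0.2 -0.6] y axis [ 3.9e-03 -4.0e-04 -1.0e+00] zaxis [ 0.2948 -0.9556  0.0015] F [-1.7  0.8  5.9] grip 24.3 q [ 0.55  0.54 -0.15  1.91  0.12  0.7  -0.94]
```

View pics/s9.png

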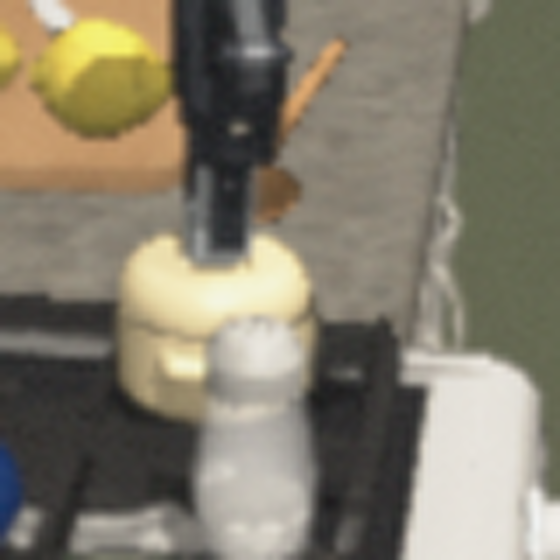

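Emit:
drive_tool([
  [0,0,0,0,0,0,30],
  [0,0,0,0,0,0,40],
  [0,0,0,0,0,0,52],
  [0,-1,0,0,0,0,60],
  [0,-3,0,0,0,0,60],
])

```text
clock: 7.1
tcp_pos: [0.4966, -0.3001, 0.0656]
orientation: [-0.307, 2.058, -2.06]
contact_force: [-0.5, 0.7, -1.0]
grip_width: 0.0601
```

Emit:
drive_tool([
  [0,-20,0,0,0,0,60],
  [0,-50,0,0,0,0,60],
  [0,-80,0,0,0,0,60],
  [0,-95,0,0,0,0,60],
  [0,-95,0,0,0,0,60],
])

```text
clock: 7.6
tcp_pos: [0.4976, -0.3008, 0.1628]
orientation: [-0.303, 2.054, -2.061]
contact_force: [-0.3, -0.1, -0.5]
grip_width: 0.0597
```

```bash
python3 -c "
from h import *
g=cam('side');f=cam('top')
go(.613,-.160,.150)
C=[((.495,-.3),.037,.043,(0,255,0))]
ov(g,'pics/s10.png',(250,120,330,200),7,C);
C=[((.612,-.160),.013,.1,(0,0,255))]
ov(g,'pics/s10b.png',(180,120,270,210),6,C);ov(f,'pics/t10.png',(260,130,370,240),5,C)
"
```

```text
t 7.7 tcp [ 0.4958 -0.2998  0.1598] shift mm [-153.2   10.2  -99.1] y axis [ 2.8e-03  1.0e-04 -1.0e+00] zaxis [ 2.948e-01 -9.556e-01  7.000e-04] F [-0.5  0.2 -0.6] grip 59.5 q [ 0.57  0.4  -0.17  1.85  0.08  0.89 -0.91]
```

View pics/s10.png

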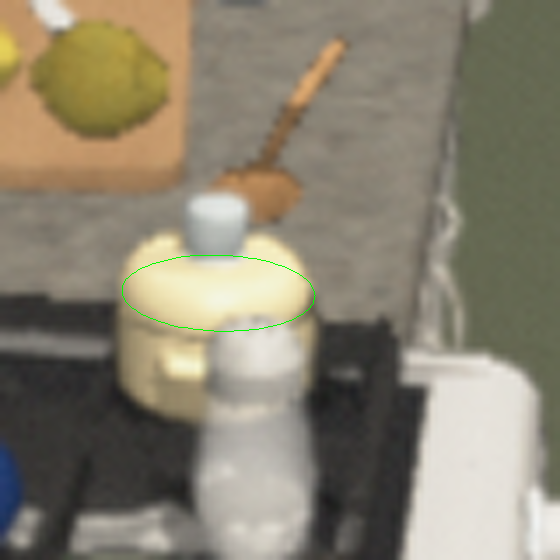

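View pics/s10b.png

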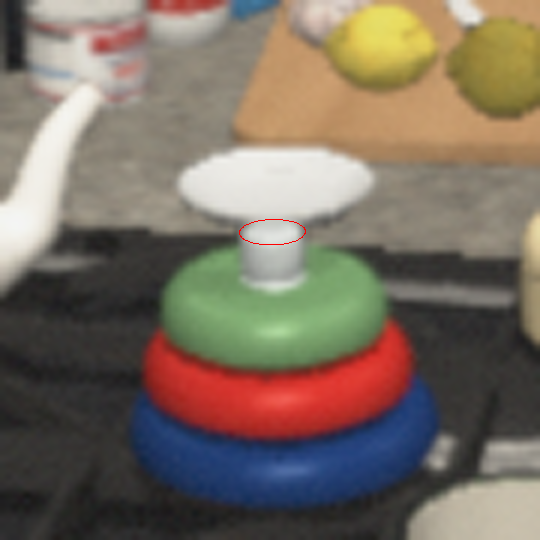

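View pics/t10.png

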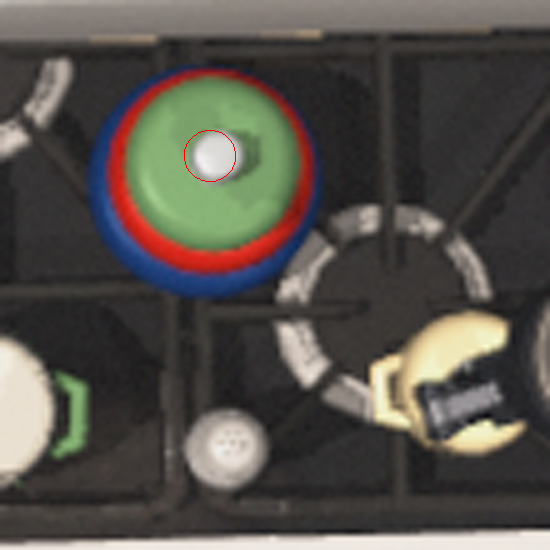

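Emit:
drive_tool([
  [-20,0,-12,0,0,0,60],
  [-58,3,-37,0,0,0,60],
  [-100,6,-64,0,0,0,60],
  [-138,10,-89,0,0,0,60],
  [-152,15,-98,0,0,0,60],
])

```text
clock: 8.2
tcp_pos: [0.6143, -0.155, 0.1432]
orientation: [-0.314, 2.059, -2.052]
contact_force: [-0.3, 0.4, -0.1]
grip_width: 0.0601
```

```bash
python3 -c "
from h import *
go(.612,-.1615,.082)
"
```

```text
t 8.2 tcp [ 0.6143 -0.155   0.1432] shift mm [ 4.3 61.2  5.7] y axis [ 0.0021  0.0037 -1.    ] zaxis [ 0.3013 -0.9535 -0.0029] F [-0.3  0.4 -0.1] grip 60.1 q [ 0.3   0.51 -0.2   1.73  0.12  0.92 -1.21]
```

Emit:
drive_tool([
  [3,6,4,0,0,0,60],
  [4,16,6,0,0,0,55],
  [4,30,6,0,0,0,50],
  [4,36,6,0,0,0,50],
  [4,37,6,0,0,0,50],
])

```text
clock: 8.7
tcp_pos: [0.6107, -0.1631, 0.1047]
orientation: [-0.315, 2.062, -2.054]
contact_force: [0.0, 0.1, 0.9]
grip_width: 0.0503
```

```bash
python3 -c "
from h import *
g=cam('side')
go(.612,-.1615,.082)
ov(g,'pics/s11.png',(180,90,270,180),6,[])
"
```

```text
t 8.75 tcp [ 0.6114 -0.1628  0.1054] shift mm [-0.9 23.4 -1. ] y axis [ 7.0e-04  3.7e-03 -1.0e+00] zaxis [ 0.2998 -0.954  -0.0033] F [0.  0.8 0.4] grip 50.0 q [ 0.3   0.55 -0.19  1.75  0.13  0.85 -1.21]
```

View pics/s11.png

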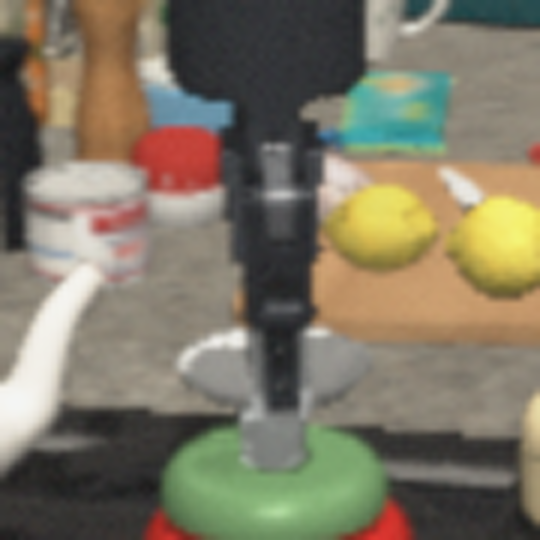

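Emit:
drive_tool([
  [0,8,0,0,0,0,50],
  [0,16,-1,0,0,0,50],
  [0,21,-1,0,0,0,50],
  [0,23,-1,0,0,0,50],
  [0,23,-1,0,0,0,50],
])

```text
clock: 9.25
tcp_pos: [0.6109, -0.1616, 0.0819]
orientation: [-0.315, 2.061, -2.053]
contact_force: [0.3, 0.5, 0.3]
grip_width: 0.0504
```

Emit:
drive_tool([
  [0,0,0,0,0,0,38],
  [0,0,0,0,0,0,30],
  [0,0,0,0,0,0,24],
  [0,0,0,0,0,0,20],
  [0,0,0,0,0,0,20],
])

```text
clock: 9.75
tcp_pos: [0.6116, -0.1625, 0.0828]
orientation: [-0.313, 2.059, -2.054]
contact_force: [0.6, -3.0, 5.5]
grip_width: 0.0248
```

Emit:
drive_tool([
  [0,-3,0,0,0,0,20],
  [0,-10,0,0,0,0,20],
  [0,-25,0,0,0,0,20],
  [0,-50,0,0,0,0,20],
  [0,-80,0,0,0,0,20],
])

```text
clock: 10.25
tcp_pos: [0.6106, -0.162, 0.1634]
orientation: [-0.316, 2.061, -2.053]
contact_force: [0.3, -0.0, -1.4]
grip_width: 0.0242
```

```bash
python3 -c "
from h import *
g=cam('side')
go(.4885,-.0355,.170)
p=r.get_obs()['tcp_pos']
ov(g,'pics/s12.png',(180,70,280,170),6,[(p[:2],.046,p[2]-.03+.011,(255,0,255))])
"
```

```text
t 10.3 tcp [ 0.614  -0.1626  0.1697] shift mm [  81.6   -1.1 -158.9] y axis [ 0.0085  0.0019 -1.    ] zaxis [ 2.998e-01 -9.540e-01  7.000e-04] F [1.2 0.1 1.7] grip 24.4 q [ 0.31  0.48 -0.2   1.71  0.11  0.96 -1.2 ]
```

View pics/s12.png

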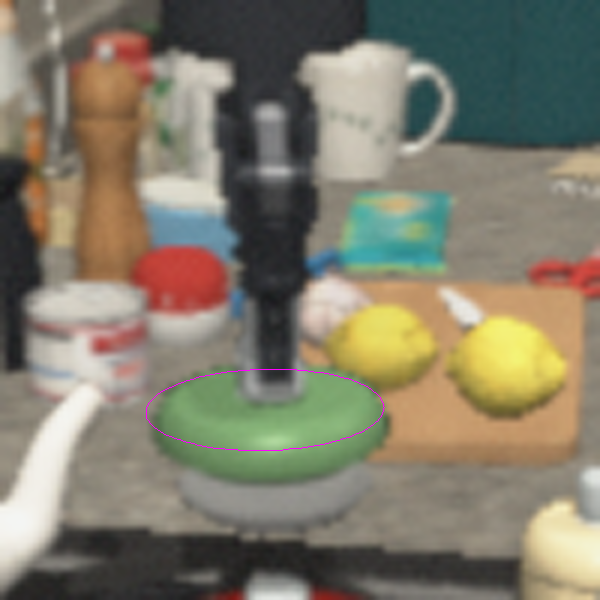

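Emit:
drive_tool([
  [10,0,-20,0,0,0,20],
  [28,0,-54,0,0,0,20],
  [50,0,-97,0,0,0,20],
  [70,0,-138,0,0,0,20],
  [81,0,-157,0,0,0,20],
])

```text
clock: 10.8
tcp_pos: [0.4867, -0.0337, 0.1695]
orientation: [-0.311, 2.054, -2.05]
contact_force: [0.4, -0.1, -1.7]
grip_width: 0.0244
```

```bash
python3 -c "
from h import *
go(.4885,-.0355,.095)
"
```

```text
t 10.8 tcp [ 0.4867 -0.0337  0.1695] shift mm [-0.6 74.5  2.3] y axis [ 0.0073  0.0027 -1.    ] zaxis [ 3.035e-01 -9.528e-01 -3.000e-04] F [ 0.4 -0.1 -1.7] grip 24.4 q [ 0.18  0.26 -0.27  2.05  0.09  0.84 -1.41]
```

Emit:
drive_tool([
  [0,15,1,0,0,-0.2,20],
  [-1,40,2,0,0,-0.4,20],
  [-1,62,2,0,0,-0.4,20],
  [-1,74,2,0,0,-0.4,20],
  [-1,75,2,0,0,-0.4,20],
])

```text
clock: 11.3
tcp_pos: [0.488, -0.0355, 0.093]
orientation: [-0.322, 2.057, -2.055]
contact_force: [-0.0, 0.2, -2.0]
grip_width: 0.0245
```

```bash
python3 -c "
from h import *
g=cam('side');f=cam('top')
go(.4885,-.0355,.069)
p=r.get_obs()['tcp_pos'];z=p[2]-.0308
C=[(p[:2],.046,z+.011,(255,0,255)),((.4885,-.0355),.042,.046,(0,255,0))]
ov(g,'pics/s13.png',(220,160,320,260),6,C);ov(f,'pics/t13.png',(210,160,310,260),6,C)
"
```

```text
t 11.4 tcp [ 0.4893 -0.0353  0.0947] shift mm [ 0.8 25.7 -0. ] y axis [ 7.e-04  6.e-04 -1.e+00] zaxis [ 3.032e-01 -9.529e-01 -4.000e-04] F [ 0.7 -0.5 -0.6] grip 24.3 q [ 0.15  0.38 -0.25  2.09  0.14  0.68 -1.45]
```

View pics/s13.png

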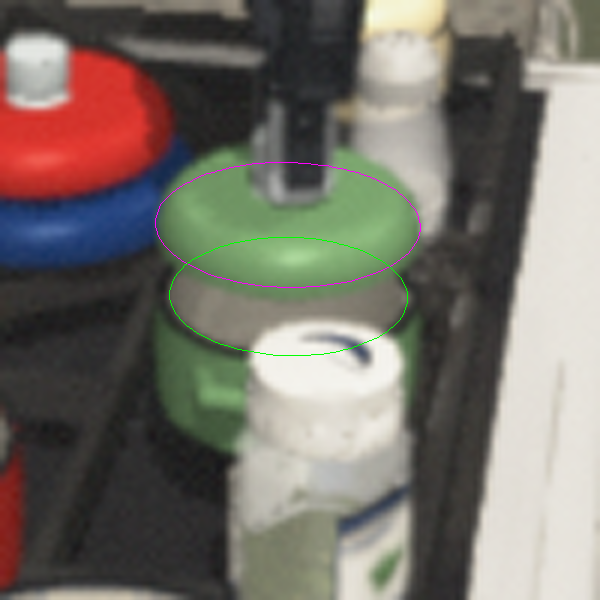

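View pics/t13.png

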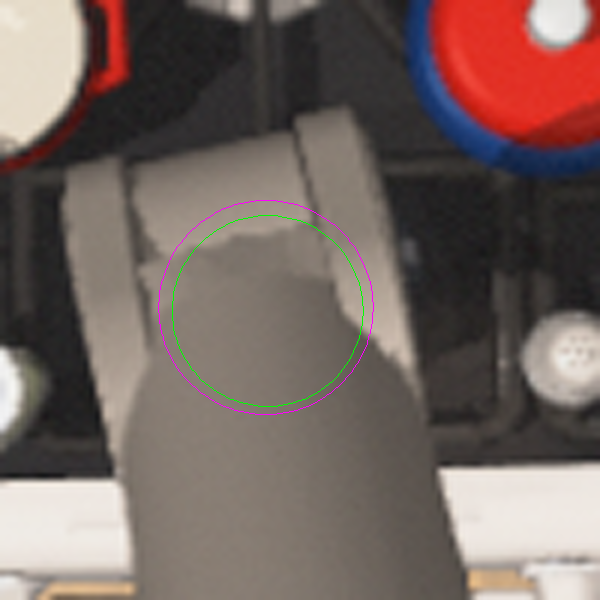

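Emit:
drive_tool([
  [1,6,0,0,0,0,20],
  [1,13,0,0,0,0,20],
  [1,19,0,0,0,0,20],
  [1,22,0,0,0,0,20],
  [1,22,0,0,0,0,20],
])

```text
clock: 11.9
tcp_pos: [0.488, -0.0355, 0.0721]
orientation: [-0.319, 2.056, -2.055]
contact_force: [0.7, -0.1, -2.4]
grip_width: 0.0239
```

Emit:
drive_tool([
  [0,1,0,0,0,0,20],
  [0,2,0,0,0,0,20],
  [0,3,0,0,0,0,20],
  [0,4,0,0,0,0,20],
  [0,4,0,0,0,0,20],
])

```text
clock: 12.4
tcp_pos: [0.488, -0.0356, 0.0687]
orientation: [-0.319, 2.056, -2.055]
contact_force: [-1.7, -0.2, 5.2]
grip_width: 0.0243
```

```bash
python3 -c "
from h import *
g=cam('side')
go(.4885,-.0355,.069)
ov(g,'pics/s14.png',(220,160,320,260),6,[])
"
```

```text
t 12.45 tcp [ 0.4881 -0.0356  0.0688] shift mm [-0.4 -0.2  0.1] y axis [-1.e-04  4.e-04 -1.e+00] zaxis [ 3.033e-01 -9.529e-01 -4.000e-04] F [-2.8  0.1  5.3] grip 24.6 q [ 0.14  0.42 -0.24  2.11  0.16  0.63 -1.47]
```

View pics/s14.png

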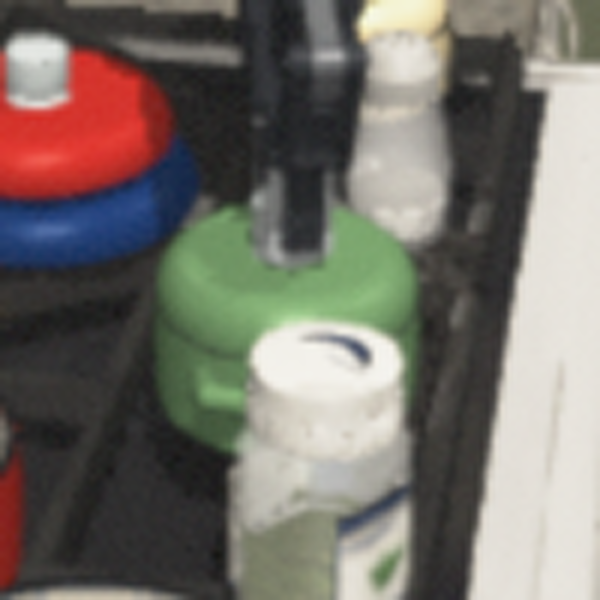

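Green is seated. Release it and go back for red.

Emit:
drive_tool([
  [0,0,0,0,0,0,30],
  [0,0,0,0,0,0,40],
  [0,0,0,0,0,0,52],
  [0,-1,0,0,0,0,60],
  [0,-3,0,0,0,0,60],
])

```text
clock: 12.95
tcp_pos: [0.488, -0.0356, 0.0717]
orientation: [-0.32, 2.056, -2.055]
contact_force: [-0.2, 0.5, -0.2]
grip_width: 0.0601
```

Emit:
drive_tool([
  [0,-20,0,0,0,0,60],
  [0,-45,0,0,0,0,60],
  [0,-65,0,0,0,0,60],
  [0,-75,0,0,0,0,60],
  [0,-75,0,0,0,0,60],
])

```text
clock: 13.45
tcp_pos: [0.4889, -0.0356, 0.1479]
orientation: [-0.316, 2.054, -2.054]
contact_force: [-0.6, 0.9, -0.1]
grip_width: 0.0602
```

```bash
python3 -c "
from h import *
g=cam('side');f=cam('top')
go(.612,-.1615,.110)
ov(g,'pics/s15.png',(180,120,320,260),5,[((.612,-.1615),.013,.074,(0,0,255)),((.4885,-.0355),.046,.049,(255,0,255))])
ov(f,'pics/t15.png',(210,130,350,250),5,[((.612,-.1615),.013,.074,(0,0,0))])
"
```

```text
t 13.55 tcp [ 0.4876 -0.0357  0.1462] shift mm [-80.4  36.  157.6] y axis [-1.e-03  4.e-04 -1.e+00] zaxis [ 3.032e-01 -9.529e-01 -7.000e-04] F [ 0.5  0.5 -0.5] grip 59.6 q [ 0.17  0.3  -0.27  2.06  0.11  0.8  -1.42]
```

View pics/s15.png

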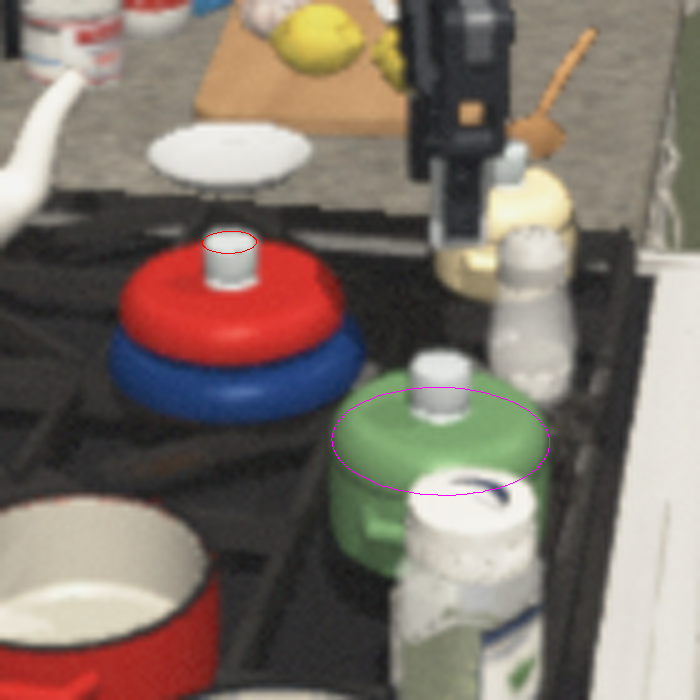

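View pics/t15.png

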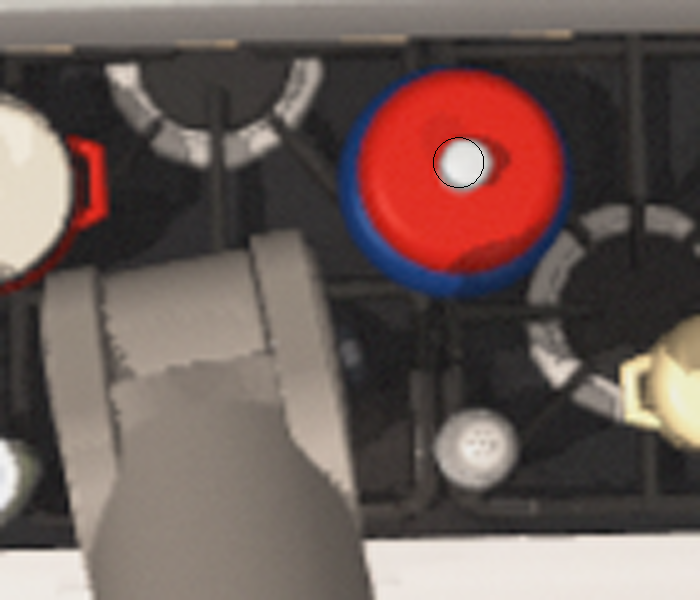

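Emit:
drive_tool([
  [-10,0,20,0,0,0,60],
  [-27,0,54,0,0,0,60],
  [-48,5,96,0,0,0,60],
  [-70,10,138,0,0,0,60],
  [-80,15,158,0,0,0,60],
])

```text
clock: 14.05
tcp_pos: [0.6131, -0.1658, 0.129]
orientation: [-0.318, 2.057, -2.059]
contact_force: [-0.4, 0.5, 0.0]
grip_width: 0.0598
```

```bash
python3 -c "
from h import *
go(.612,-.163,.056)
"
```

```text
t 14.05 tcp [ 0.6131 -0.1658  0.129 ] shift mm [ 0.1 73.  -3.1] y axis [-0.0018 -0.001  -1.    ] zaxis [ 3.001e-01 -9.539e-01  4.000e-04] F [-0.4  0.5  0. ] grip 59.8 q [ 0.31  0.53 -0.19  1.73  0.13  0.9  -1.21]
```

Emit:
drive_tool([
  [0,12,-2,0,0,0,60],
  [0,28,-3,0,0,0,55],
  [0,42,-3,0,0,0,50],
  [0,49,-3,0,0,0,50],
  [0,50,-3,0,0,0,50],
])

```text
clock: 14.55
tcp_pos: [0.6107, -0.1618, 0.0775]
orientation: [-0.322, 2.059, -2.058]
contact_force: [0.5, -0.4, -0.2]
grip_width: 0.0501
```

```bash
python3 -c "
from h import *
g=cam('side')
go(.612,-.163,.056)
ov(g,'pics/s16.png',(180,90,270,180),6,[])
"
```

```text
t 14.6 tcp [ 0.6114 -0.1622  0.0783] shift mm [-0.4 22.3  1. ] y axis [-3.2e-03 -5.0e-04 -1.0e+00] zaxis [ 3.012e-01 -9.536e-01 -5.000e-04] F [ 0.7  0.5 -0.2] grip 49.8 q [ 0.3   0.59 -0.19  1.77  0.15  0.8  -1.23]
```

View pics/s16.png

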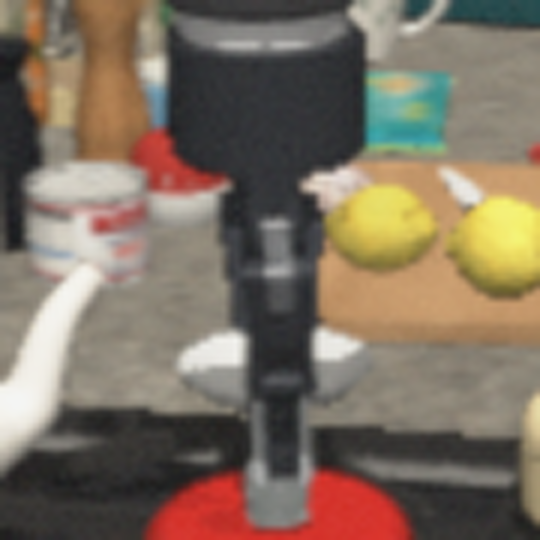

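Emit:
drive_tool([
  [1,8,1,0,0,0,50],
  [1,16,1,0,0,0,50],
  [1,20,1,0,0,0,50],
  [1,22,1,0,0,0,50],
  [1,22,1,0,0,0,50],
])

```text
clock: 15.1
tcp_pos: [0.6106, -0.1634, 0.0561]
orientation: [-0.321, 2.058, -2.058]
contact_force: [-0.2, 0.1, 0.1]
grip_width: 0.0499
```

Emit:
drive_tool([
  [0,0,0,0,0,0,38],
  [0,0,0,0,0,0,30],
  [0,0,0,0,0,0,24],
  [0,0,0,0,0,0,20],
  [0,0,0,0,0,0,20],
])

```text
clock: 15.6
tcp_pos: [0.6111, -0.1641, 0.0567]
orientation: [-0.319, 2.057, -2.059]
contact_force: [-0.3, -2.5, 5.5]
grip_width: 0.0242
```

Emit:
drive_tool([
  [0,-3,0,0,0,0,20],
  [0,-10,0,0,0,0,20],
  [0,-25,0,0,0,0,20],
  [0,-50,0,0,0,0,20],
  [0,-75,0,0,0,0,20],
])

```text
clock: 16.1
tcp_pos: [0.611, -0.1636, 0.1331]
orientation: [-0.32, 2.058, -2.058]
contact_force: [-0.0, -0.0, -1.9]
grip_width: 0.0244
```

```bash
python3 -c "
from h import *
g=cam('side')
go(.610,.093,.150)
p=r.get_obs()['tcp_pos']
ov(g,'pics/s17.png',(180,70,280,170),6,[(p[:2],.055,p[2]-.03+.011,(255,0,255))])
"
```

```text
t 16.15 tcp [ 0.6138 -0.1641  0.138 ] shift mm [ -73.8  -12.6 -246.3] y axis [ 0.0042 -0.0022 -1.    ] zaxis [ 0.3008 -0.9537  0.0034] F [ 1.4 -0.6  2.2] grip 24.2 q [ 0.31  0.51 -0.2   1.73  0.13  0.9  -1.21]
```

View pics/s17.png

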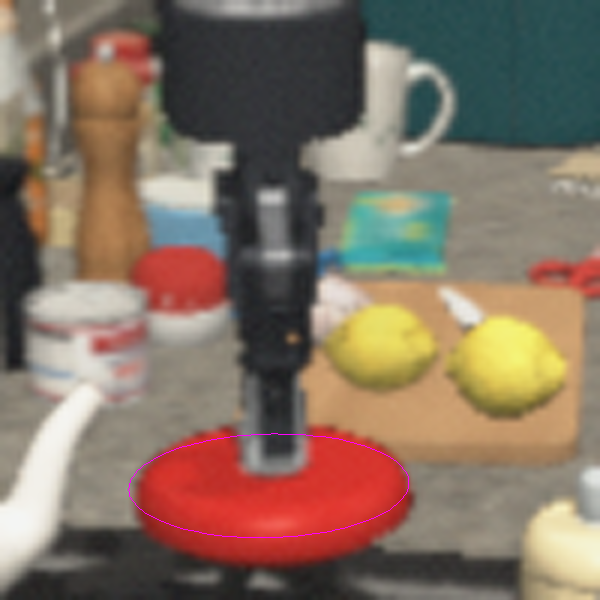

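Emit:
drive_tool([
  [-6,0,-20,0,0,0,20],
  [-16,0,-55,0,0,0,20],
  [-28,0,-95,0,0,0,20],
  [-40,0,-135,0,0,0,20],
  [-50,0,-168,0,0,0,20],
])

```text
clock: 16.65
tcp_pos: [0.6106, 0.0144, 0.1384]
orientation: [-0.314, 2.052, -2.056]
contact_force: [-0.0, -0.1, -2.5]
grip_width: 0.0243
```

```bash
python3 -c "
from h import *
go(.610,.093,.102)
"
```

```text
t 16.65 tcp [0.6106 0.0144 0.1384] shift mm [-23.   36.4 -75.2] y axis [ 0.0048 -0.001  -1.    ] zaxis [ 0.3027 -0.9531  0.0024] F [-0.  -0.1 -2.5] grip 24.3 q [ 0.05  0.48 -0.23  1.79  0.14  0.88 -1.51]
```

Emit:
drive_tool([
  [-10,0,-33,0,0,-0.2,20],
  [-19,0,-62,-0.1,0,-0.2,20],
  [-23,12,-75,-0.1,0,-0.2,20],
  [-23,27,-76,-0.1,0,-0.2,20],
  [-23,33,-76,-0.1,0,-0.2,20],
])

```text
clock: 17.15
tcp_pos: [0.6083, 0.0915, 0.1028]
orientation: [-0.321, 2.055, -2.06]
contact_force: [-0.1, -1.8, -2.3]
grip_width: 0.0245
```

```bash
python3 -c "
from h import *
g=cam('side');f=cam('top')
go(.610,.093,.0747)
p=r.get_obs()['tcp_pos'];z=p[2]-.0308
C=[(p[:2],.055,z+.011,(255,0,255)),((.610,.093),.051,.052,(0,255,0))]
ov(g,'pics/s18.png',(140,170,260,290),5,C);ov(f,'pics/t18.png',(160,120,260,220),6,C)
"
```

```text
t 17.25 tcp [0.6086 0.0905 0.1032] shift mm [-2.2 28.5 -2. ] y axis [-0.0028 -0.0028 -1.    ] zaxis [ 0.2997 -0.954   0.0018] F [ 0.2 -0.8 -1.3] grip 24.1 q [-0.07  0.54 -0.24  1.79  0.16  0.83 -1.66]
```

View pics/s18.png

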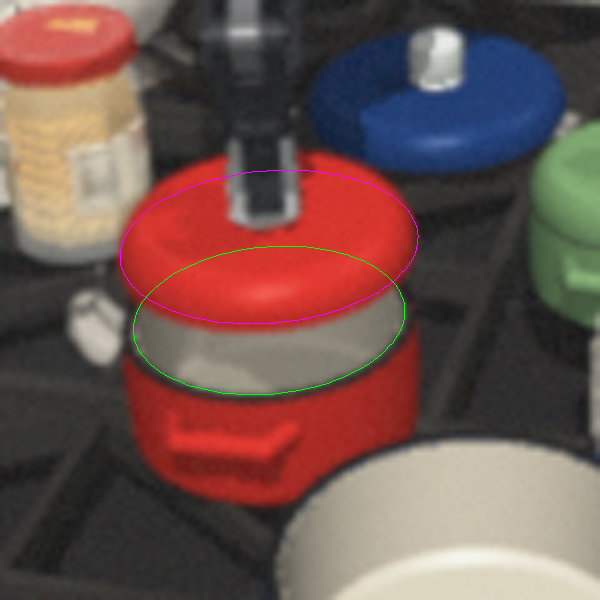

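View pics/t18.png

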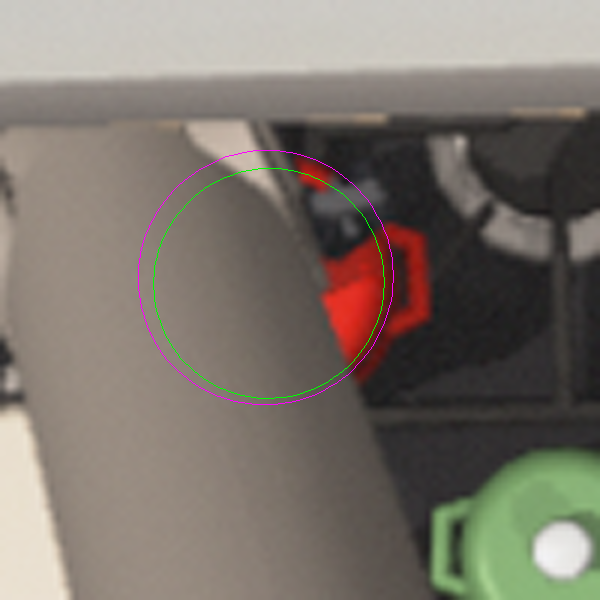

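Emit:
drive_tool([
  [-1,6,-1,0,0,0,20],
  [-2,13,-2,0,0,0,20],
  [-2,20,-2,0,0,0,20],
  [-2,24,-2,0,0,0,20],
  [-2,24,-2,0,0,0,20],
])

```text
clock: 17.75
tcp_pos: [0.6093, 0.0928, 0.0784]
orientation: [-0.321, 2.057, -2.062]
contact_force: [0.8, 0.3, -1.1]
grip_width: 0.0242
```

Emit:
drive_tool([
  [0,1,0,0,0,0,20],
  [0,2,0,0,0,0,20],
  [0,3,0,0,0,0,20],
  [0,4,0,0,0,0,20],
  [0,4,0,0,0,0,20],
])

```text
clock: 18.25
tcp_pos: [0.6094, 0.0929, 0.0748]
orientation: [-0.32, 2.057, -2.062]
contact_force: [-1.3, -0.2, 1.4]
grip_width: 0.0242
```

```bash
python3 -c "
from h import *
g=cam('side')
go(.610,.093,.0747)
ov(g,'pics/s19.png',(140,170,260,290),5,[])
"
```

```text
t 18.3 tcp [0.6094 0.0928 0.0748] shift mm [-0.6  0.1  0. ] y axis [-0.0038 -0.003  -1.    ] zaxis [ 0.2998 -0.954   0.0018] F [-2.2  0.3  2.5] grip 24.6 q [-0.08  0.58 -0.23  1.81  0.18  0.78 -1.67]
```

View pics/s19.png

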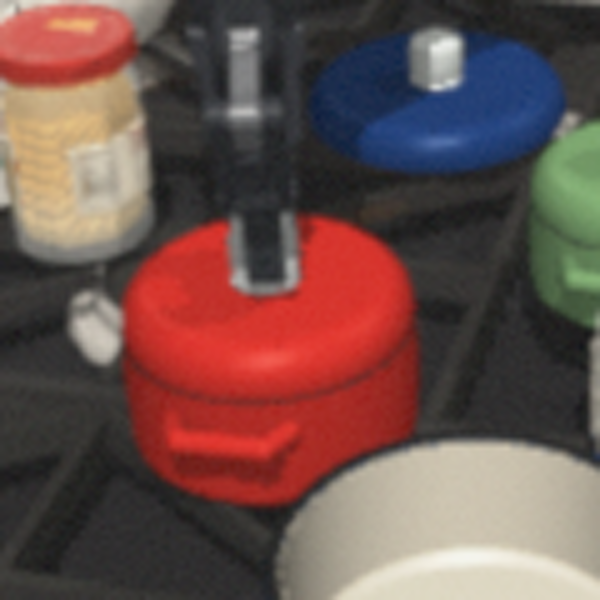

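Emit:
drive_tool([
  [0,0.5,0,0,0,0,20],
  [0,1,0,0,0,0,20],
  [0,1,0,0,0,0,20],
])

```text
clock: 18.6
tcp_pos: [0.6094, 0.0928, 0.0747]
orientation: [-0.32, 2.056, -2.062]
contact_force: [-3.9, -0.7, 9.0]
grip_width: 0.0241
```

Emit:
drive_tool([
  [0,0,0,0,0,0,30],
  [0,0,0,0,0,0,40],
  [0,0,0,0,0,0,52],
  [0,-1,0,0,0,0,60],
  [0,-3,0,0,0,0,60],
])

```text
clock: 19.1
tcp_pos: [0.6094, 0.0928, 0.0776]
orientation: [-0.32, 2.057, -2.062]
contact_force: [0.6, -0.1, 0.6]
grip_width: 0.0601
```

Emit:
drive_tool([
  [0,-20,0,0,0,0,60],
  [0,-40,0,0,0,0,60],
  [0,-55,0,0,0,0,60],
  [0,-60,0,0,0,0,60],
  [0,-60,0,0,0,0,60],
])

```text
clock: 19.6
tcp_pos: [0.61, 0.0931, 0.1383]
orientation: [-0.319, 2.056, -2.061]
contact_force: [-0.5, -0.4, -0.1]
grip_width: 0.0601
```

```bash
python3 -c "
from h import *
g=cam('side');f=cam('top')
go(.611,-.1635,.100)
ov(g,'pics/s20.png',(140,150,280,290),5,[((.611,-.1635),.013,.048,(0,0,255)),((.61,.093),.055,.055,(255,0,255))])
ov(f,'pics/t20.png',(200,120,350,250),5,[((.611,-.1635),.013,.048,(0,0,255))])
"
```

```text
t 19.7 tcp [0.6091 0.0928 0.1369] shift mm [ 74.8  37.8 245.1] y axis [-0.005  -0.0036 -1.    ] zaxis [ 0.2998 -0.954   0.0019] F [ 0.6 -0.8  0.1] grip 59.8 q [-0.07  0.5  -0.24  1.77  0.15  0.9  -1.65]
```

View pics/s20.png

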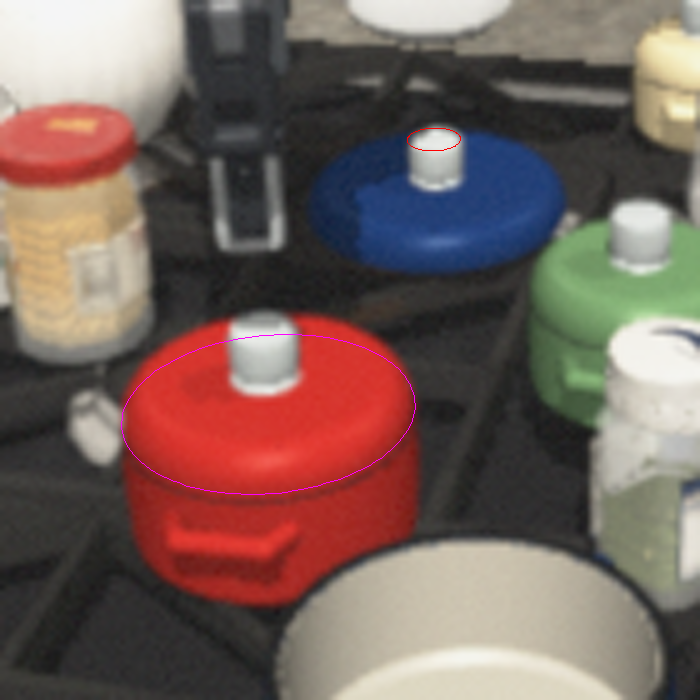

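View pics/t20.png

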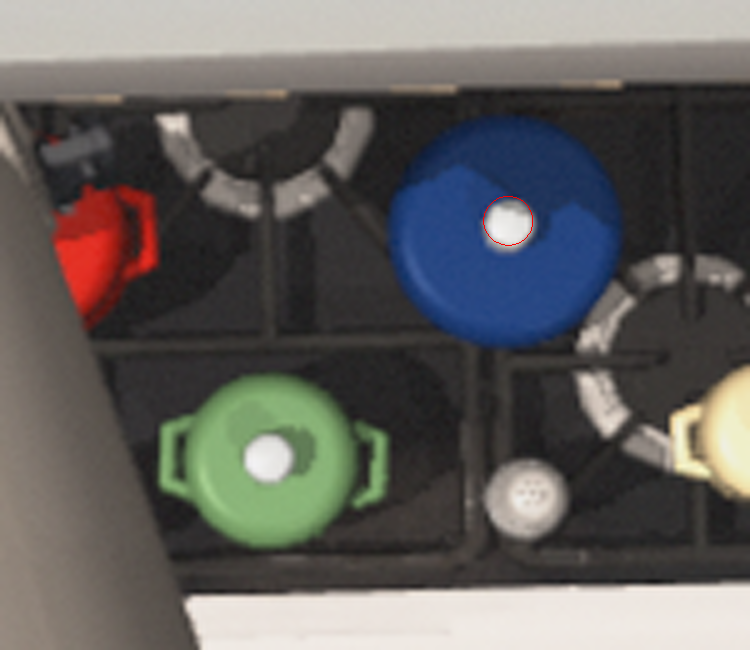

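Emit:
drive_tool([
  [6,0,20,0,0,0.2,60],
  [17,0,56,0,0,0.3,60],
  [29,0,96,-0.1,0,0.3,60],
  [42,0,136,-0.1,0,0.3,60],
  [53,0,175,-0.1,0,0.3,60],
])

```text
clock: 20.2
tcp_pos: [0.6099, -0.0919, 0.1363]
orientation: [-0.318, 2.059, -2.059]
contact_force: [0.4, 0.3, -0.5]
grip_width: 0.0602
```

```bash
python3 -c "
from h import *
go(.610,-.1635,.030)
"
```

```text
t 20.2 tcp [ 0.6099 -0.0919  0.1363] shift mm [ 21.1 106.3  68.4] y axis [-2.6e-03 -4.0e-04 -1.0e+00] zaxis [ 2.997e-01 -9.540e-01 -4.000e-04] F [ 0.4  0.3 -0.5] grip 60.2 q [ 0.21  0.49 -0.21  1.77  0.13  0.89 -1.33]
```

Emit:
drive_tool([
  [10,0,32,0,0,0,60],
  [18,10,58,0,0,0,60],
  [21,40,68,0,0,0.1,60],
  [21,65,68,0,0,0.1,50],
  [21,78,68,0,0,0.1,50],
])

```text
clock: 20.7
tcp_pos: [0.6078, -0.1632, 0.055]
orientation: [-0.321, 2.062, -2.058]
contact_force: [-0.7, 0.4, -1.2]
grip_width: 0.0498
```

```bash
python3 -c "
from h import *
g=cam('side')
go(.610,-.1635,.030)
ov(g,'pics/s21.png',(180,100,270,190),6,[])
"
```

```text
t 20.75 tcp [ 0.6073 -0.1624  0.0538] shift mm [-2.4 23.8  2. ] y axis [-0.0074  0.0017 -1.    ] zaxis [ 0.2998 -0.954  -0.0039] F [-1.2 -0.  -1. ] grip 50.2 q [ 0.3   0.62 -0.18  1.78  0.15  0.76 -1.23]
```

View pics/s21.png

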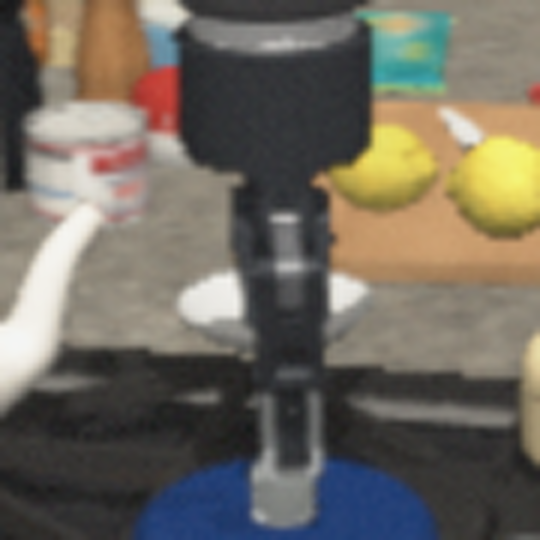

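Emit:
drive_tool([
  [-1,6,1,0,0,0.2,50],
  [-2,13,2,0.1,0,0.3,50],
  [-2,19,2,0.1,0,0.3,50],
  [-2,23,2,0.1,0,0.3,50],
  [-2,23,2,0.1,0,0.3,50],
])

```text
clock: 21.25
tcp_pos: [0.6095, -0.1635, 0.0306]
orientation: [-0.318, 2.06, -2.056]
contact_force: [-0.2, 0.4, 0.3]
grip_width: 0.0504
```

```bash
python3 -c "
from h import *
go(.609,-.1635,.030)
"
```

```text
t 21.25 tcp [ 0.6095 -0.1635  0.0306] shift mm [ 0.5  0.6 -0.1] y axis [-0.0022  0.0017 -1.    ] zaxis [ 0.3001 -0.9539 -0.0022] F [-0.2  0.4  0.3] grip 50.4 q [ 0.29  0.65 -0.18  1.79  0.16  0.72 -1.24]
```

Emit:
drive_tool([
  [0,0,0,0,0,0,38],
  [0,0,0,0,0,0,30],
  [0,0,0,0,0,0,24],
  [0,0,0,0,0,0,20],
  [0,0,0,0,0,0,20],
])

```text
clock: 21.75
tcp_pos: [0.6102, -0.1642, 0.0315]
orientation: [-0.316, 2.059, -2.057]
contact_force: [-1.0, -1.9, 6.3]
grip_width: 0.0245
```

Emit:
drive_tool([
  [0,-3,0,0,0,0,20],
  [0,-10,0,0,0,0,20],
  [0,-30,0,0,0,0,20],
  [0,-65,0,0,0,0,20],
  [0,-105,0,0,0,0,20],
], squeeze=50)

```text
clock: 22.25
tcp_pos: [0.6087, -0.1636, 0.1362]
orientation: [-0.321, 2.062, -2.056]
contact_force: [0.3, 0.2, -1.9]
grip_width: 0.0236
```

```bash
python3 -c "
from h import *
g=cam('side')
go(.502,.2205,.140)
p=r.get_obs()['tcp_pos']
ov(g,'pics/s22.png',(180,70,280,170),6,[(p[:2],.064,p[2]-.03+.011,(255,0,255))])
"
```

```text
t 22.3 tcp [ 0.6132 -0.1644  0.1444] shift mm [  -9.3    3.5 -400.6] y axis [ 7.e-03 -4.e-04 -1.e+00] zaxis [ 0.2997 -0.954   0.0025] F [2.  0.4 2.9] grip 23.7 q [ 0.31  0.51 -0.2   1.73  0.12  0.91 -1.2 ]
```

View pics/s22.png

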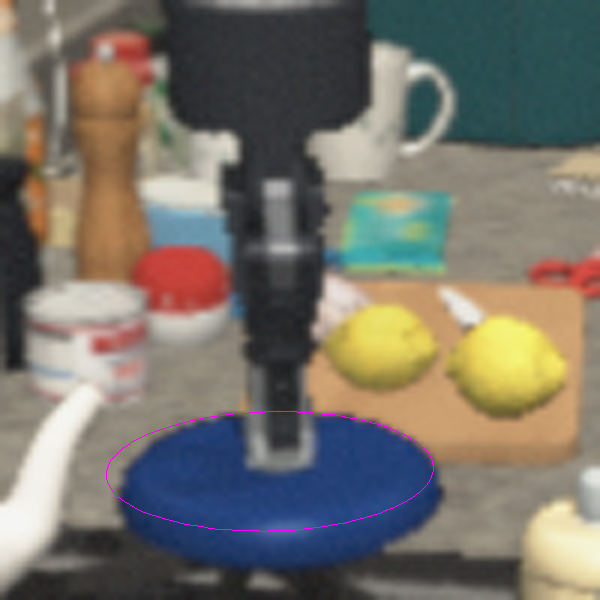

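Emit:
drive_tool([
  [0,-8,-18,0,0,0,20],
  [-1,-15,-50,0,0,0,20],
  [-2,-15,-90,0,0,-0.2,20],
  [-3,-15,-130,0,0,-0.4,20],
  [-4,-15,-170,0,0,-0.4,20],
])

```text
clock: 22.8
tcp_pos: [0.565, 0.0007, 0.159]
orientation: [-0.316, 2.055, -2.06]
contact_force: [0.9, 0.4, -2.9]
grip_width: 0.0239
```

Emit:
drive_tool([
  [-1,0,-40,0,0,0,20],
  [-2,0,-80,0,0,0,20],
  [-3,0,-120,0,0,0,20],
  [-4,0,-160,0,0,0,20],
  [-5,0,-190,0,0,0,20],
])

```text
clock: 23.3
tcp_pos: [0.5111, 0.1865, 0.1587]
orientation: [-0.319, 2.055, -2.057]
contact_force: [-0.2, -0.3, -2.7]
grip_width: 0.0239
```

```bash
python3 -c "
from h import *
go(.502,.2205,.115)
"
```

```text
t 23.3 tcp [0.5111 0.1865 0.1587] shift mm [ -1.7  43.7 -35.2] y axis [-7.0e-04 -1.3e-03 -1.0e+00] zaxis [ 0.3025 -0.9531  0.001 ] F [-0.2 -0.3 -2.7] grip 23.9 q [-0.2   0.37 -0.32  1.92  0.15  0.88 -1.86]
```

Emit:
drive_tool([
  [0,0,-22,0,0,0,20],
  [-1,5,-34,0,0,0,20],
  [-2,20,-35,0,0,0,20],
  [-2,36,-35,0,0,0,20],
  [-2,43,-35,0,0,0,20],
])

```text
clock: 23.8
tcp_pos: [0.5017, 0.2177, 0.113]
orientation: [-0.321, 2.055, -2.062]
contact_force: [-0.7, -0.7, -2.3]
grip_width: 0.024
```

```bash
python3 -c "
from h import *
g=cam('side');f=cam('top')
go(.502,.2205,.0815)
p=r.get_obs()['tcp_pos'];z=p[2]-.0315
C=[(p[:2],.064,z+.011,(255,0,255)),((.502,.2205),.060,.058,(0,255,0))]
ov(g,'pics/s23.png',(160,200,310,350),4,C);ov(f,'pics/t23.png',(110,150,220,260),5,C)
"
```

```text
t 23.9 tcp [0.5018 0.2182 0.1137] shift mm [-1.  32.2 -2.2] y axis [-0.0037 -0.0036 -1.    ] zaxis [ 0.3006 -0.9537  0.0023] F [ 0.4 -0.1 -2.3] grip 23.9 q [-0.27  0.44 -0.32  1.95  0.19  0.79 -1.96]
```

View pics/s23.png

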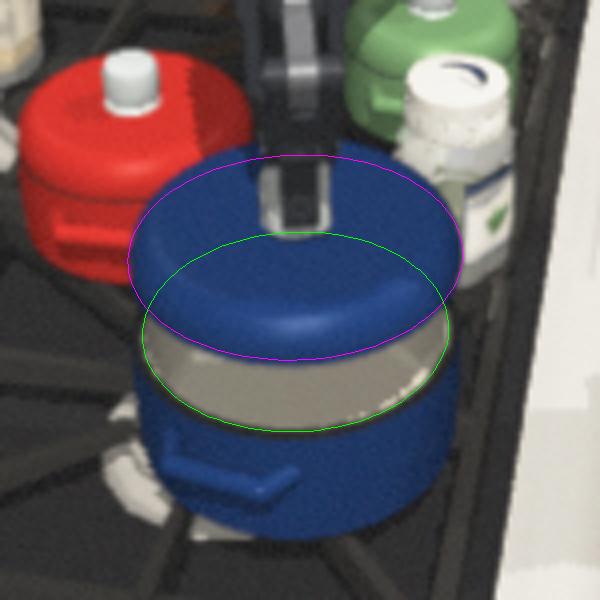

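View pics/t23.png

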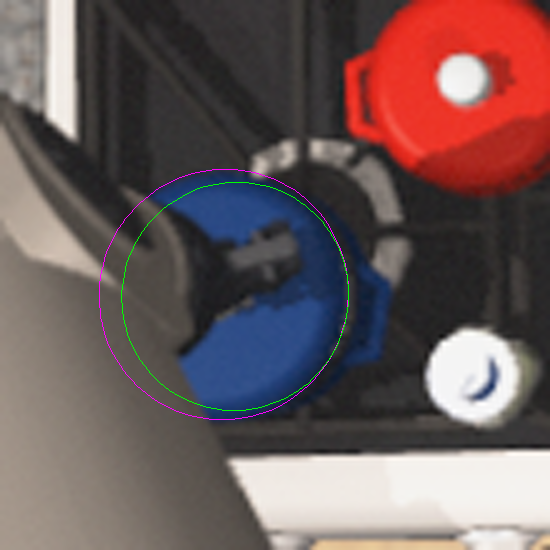

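Emit:
drive_tool([
  [-1,8,-1,0,0,0.1,20],
  [-1,17,-2,-0.1,0,0.2,20],
  [-1,25,-2,-0.1,0,0.2,20],
  [-1,28,-2,-0.1,0,0.2,20],
  [-1,28,-2,-0.1,0,0.2,20],
])

```text
clock: 24.4
tcp_pos: [0.5017, 0.2202, 0.0851]
orientation: [-0.319, 2.057, -2.059]
contact_force: [-0.0, 1.8, -2.4]
grip_width: 0.0243
```

Emit:
drive_tool([
  [0,1,0,0,0,0,20],
  [0,2,0,0,0,0,20],
  [0,3,0,0,0,0,20],
  [0,4,0,0,0,0,20],
  [0,4,0,0,0,0,20],
])

```text
clock: 24.9
tcp_pos: [0.5019, 0.2203, 0.0815]
orientation: [-0.318, 2.057, -2.059]
contact_force: [-1.1, -1.0, 2.4]
grip_width: 0.0238
```

```bash
python3 -c "
from h import *
g=cam('side')
go(.502,.2205,.0815)
ov(g,'pics/s24.png',(160,200,310,350),4,[])
"
```

```text
t 24.95 tcp [0.5018 0.2203 0.0815] shift mm [-0.2  0.  -0.2] y axis [-0.0015 -0.0012 -1.    ] zaxis [ 3.008e-01 -9.537e-01  7.000e-04] F [-1.7 -0.6  3.4] grip 24.0 q [-0.29  0.48 -0.3   1.97  0.21  0.73 -1.98]
```

View pics/s24.png

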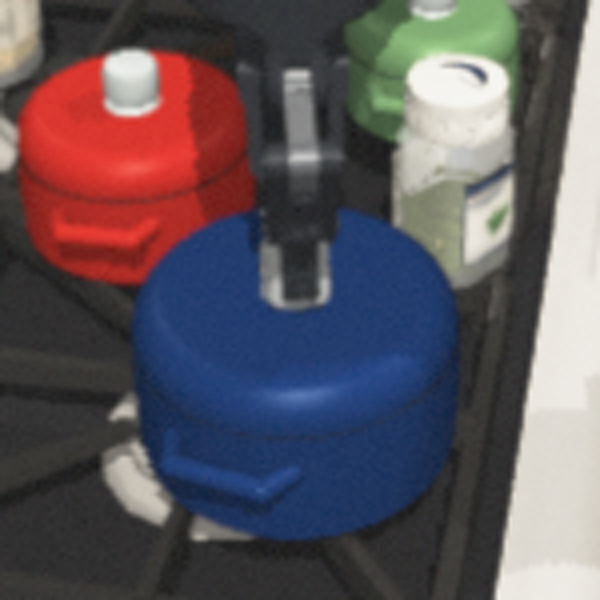

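Emit:
drive_tool([
  [0,0.5,0,0,0,0,20],
  [0,1,0,0,0,0,20],
  [0,1,0,0,0,0,20],
])

```text
clock: 25.25
tcp_pos: [0.5019, 0.2203, 0.0815]
orientation: [-0.318, 2.056, -2.059]
contact_force: [-4.0, -1.7, 10.3]
grip_width: 0.024
```

Emit:
drive_tool([
  [0,0,0,0,0,0,30],
  [0,0,0,0,0,0,40],
  [0,0,0,0,0,0,52],
  [0,-1,0,0,0,0,60],
  [0,-3,0,0,0,0,60],
])

```text
clock: 25.75
tcp_pos: [0.5018, 0.2202, 0.0843]
orientation: [-0.319, 2.056, -2.059]
contact_force: [-0.9, -0.0, 0.1]
grip_width: 0.0597
```

Emit:
drive_tool([
  [0,-20,0,0,0,0,60],
  [0,-50,0,0,0,0,60],
  [0,-90,0,0,0,0,60],
  [0,-130,0,0,0,0,60],
  [0,-140,0,0,0,0,60],
])

```text
clock: 26.25
tcp_pos: [0.5041, 0.2218, 0.2292]
orientation: [-0.31, 2.056, -2.054]
contact_force: [0.9, 0.5, 0.6]
grip_width: 0.0605
```

Emit:
drive_tool([
  [-5,0,-16,0,0,0,60],
  [-14,0,-46,0,0,0,60],
  [-25,0,-80,0,0,0,60],
  [-30,0,-95,0,0,0,60],
  [-30,0,-95,0,0,0,60],
])

```text
clock: 26.75
tcp_pos: [0.503, 0.3241, 0.2288]
orientation: [-0.315, 2.055, -2.05]
contact_force: [0.3, -0.0, 0.5]
grip_width: 0.0602
```

```bash
python3 -c "
from h import *
g=cam('side');f=cam('top')
go(0,0,0)
S=[((.502,.2205),.064,.06,(255,0,255)),((.61,.093),.055,.055,(255,255,0)),((.4885,-.0355),.046,.049,(255,0,255)),((.495,-.3),.037,.043,(0,0,255)),
((.502,.2205),.013,.098,(0,0,0)),((.61,.093),.013,.092,(0,0,0)),((.4885,-.0355),.013,.086,(0,0,255)),((.495,-.3),.013,.08,(0,0,255))]
ov(g,'pics/s25.png',(150,140,310,340),3,S)
ov(f,'pics/t25.png',(120,120,390,260),2.9,S)
crop(g,'pics/s25c.png',150,140,310,340,3)
# lid knob centres vs pots handled visually
"
```

```text
t 26.85 tcp [0.5042 0.3203 0.2287] shift mm [578.1 226.3 153.8] y axis [ 4.6e-03  3.0e-04 -1.0e+00] zaxis [ 0.3004 -0.9538  0.0011] F [-0.3 -0.3 -0.1] grip 60.2 q [-0.39  0.38 -0.37  1.73  0.16  1.06 -2.07]
```

View pics/s25.png

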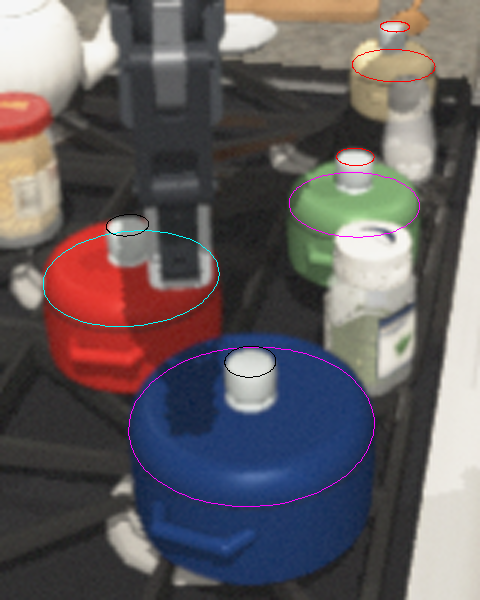

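View pics/t25.png

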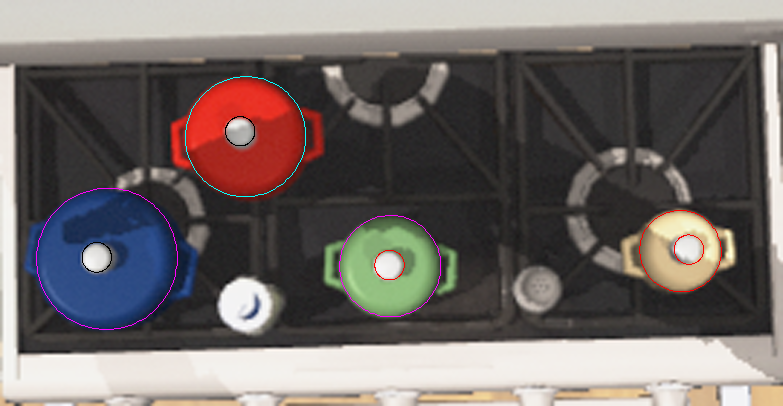

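View pics/s25c.png

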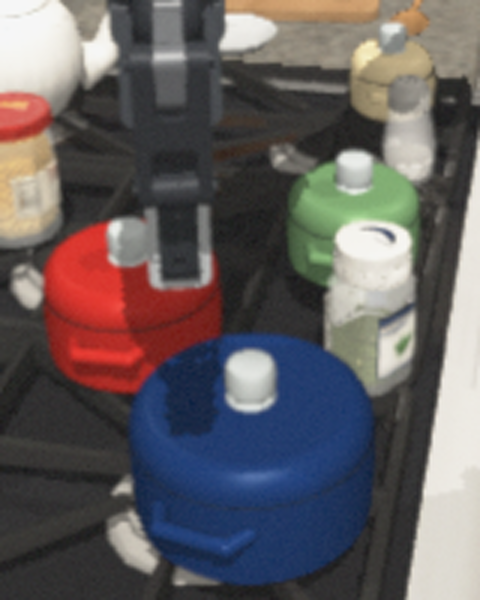

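Emit:
drive_tool([
  [0,0,0,0,0,0,60],
  [0,0,0,0,0,0,60],
  [0,0,0,0,0,0,60],
])

```text
clock: 27.15
tcp_pos: [0.5045, 0.3192, 0.2287]
orientation: [-0.31, 2.055, -2.057]
contact_force: [-0.7, 0.1, -0.5]
grip_width: 0.06
```

```bash
python3 -c "
from h import *
go(0,0,0)
print(r.hand_in())
"
```

```text
t 27.15 tcp [0.5045 0.3192 0.2287] shift mm [577.9 226.4 153.4] y axis [ 4.8e-03 -2.0e-04 -1.0e+00] zaxis [ 0.2989 -0.9543  0.0016] F [-0.7  0.1 -0.5] grip 60.0 q [-0.38  0.38 -0.37  1.73  0.16  1.06 -2.07]
the job is handed in; nothing more can be done
None
```

I took the pile apart from the top and put each lid (cream, green, red, then blue) on its own pot by the knob. Each was lowered slowly until it touched the rim, released, and handed in at 27 s.

- **Centring:** in the final pictures from both cameras, every lid and knob outline lies within about a pixel (2–3 mm) of the pot centre I measured. The seams between flange and rim that can be seen look even and level.
- **Gentleness:** the lids touched their rims where expected, with the wrist force reading at most about 10 N at the moments I read it. I saw no drops.
- **Other objects:** the pots, salt shaker and spice jar looked unmoved by eye, and the gripper was clear of everything at the end.

No check failed or disagreed. The one small discrepancy was the carried lids and the pile showing about a pixel low in the side camera, within the calibration's 2 mm. The far sides of the rims were out of sight, so I couldn't check those directly. The hand-in gave no verdict.

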